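Pack a carrier of caps and dot its two rings

ROBOT

A 6-joint arm with a two-finger parallel gripper is mounted at the origin on the work surface. World frame = base frame: x ahead of the robot, y to its left, z up, the work surface at z = 0. Lengths are in m, angles in rad, forces in N, time in s.
With the tool pointing down it reaches from about 0.35 to 1 m from the base axis. Payload 7.1 kg.
Tool frame: the origin (TCP) lies between the finger pads; the fingertips stand 11 mm ahead of it and the grasp point (between the pads) lies 8 mm behind it (bot.finger_overhang is the distance from the TCP to the fingertips, in m); z points along the fingers, y is the line along which they close (so a half turn about z gives the same grasp; the last joint's range is limited). The gripper opens to 85 mm and grips with 20 to 120 N. Pads are 22 mm wide; open, the fingers measure 114 mm over their backs; the gripper's body (76 mm by 85 mm) begins 54 mm behind the grasp point. The pads swing forward as they close: fully open they stand 13 mm farther back than shut.
Start: joints at [-1.237, 0.423, 1.63, -0, 1.089, -0.019], TCP at [0.216, -0.586, 0.242] pointing down, gripper open.
Joint ranges: [-3, 3], [-0.9, 2.11], [0.09, 2.58], [-1.31, 4.45], [0.11, 2.69], [-2.54, 2.54]. Speed limits (rad/s): [2.39, 2.39, 3.01, 3.14, 3.14, 3.14].

INTERFACE

Orientations are given as a rotation vector (axis times angle).
In Python, from rig import bot gives the robot as it stands. The module is installed in compiled form; this text tells all that it offers.
- The arm moves only by the tool servo_tool, never from a script. Its argument "motion" is a list of rows, each a list of 2 entries, a list of its own where there are three numbers: the shift along the tool's x, y, z scaled (see below), then the turn, a rotation vector about the tool's x, y, z scaled (see below). A call has 1 to 8 rows; each row shifts and turns the commanded pose from where the row before left it, along the tool's axes as they then stand; what a row does not reach is not made up. The controller multiplies each number of a shift by 0.25 m and each number of a turn by pi rad. A row lasts 1/10 s, in which the tool goes at most 50 mm and 8.59 degrees, less where a joint would pass 70% of its speed; a pose out of reach is approached as far as the arm can. A call with a number of a shift or a turn outside -1 to 1 is refused whole. A call with a gripper value outside its range is refused whole. "jaw" is the opening, from 0 (shut) to 1 (fully open), set as the call begins (left out, the last holds). The fingers move at their own pace and stop on an object; "grip_force" is the grip in N (left out, the last holds). Time passes only in rows, so rows that do not move let the fingers close. It gives the time, the measured TCP pose, the force, the opening and the grip force at its end, in the units of the state.
- bot.sense(): the state, without advancing time (a new reading comes with each control period).
- bot.camera(name): name is "scene" or "top" or "wrist"; returns the picture (384x512x3 uint8, red, green, blue); there is no depth.
- bot.get_calibration(name): a dict with "K" (3x3 intrinsics, pixels), "distortion" ([k1, k2, p1, p2, k3] as OpenCV has them; the pictures are not rectified), "T" (4x4, takes a point from camera to world coordinates); the wrist camera has in their place "mount" (4x4, takes a point from camera to tool coordinates, whose origin is the TCP and whose axes are the flange's). Camera axes: x right, y down, z forward; pixel columns grow to the right and rows downward; lengths in m; the calibration is good to about 2 mm. A picture is of the moment at which its call begins: read the wrist's pose just before it. get_calibration takes no time and is no camera call.
- bot.close_job(): hands the job in; it is judged then, once.
The state is a dict: "time_s": time; "joint_positions": joint angles; "joint_vel": joint speeds; "joint_efforts": joint torques, N m; "tool_pos": TCP position; "orientation": TCP orientation; "ft_force": force on the tool from outside, world axes, zero at the start; "moment": the same for the moment, N m; "gripper_width": opening from 0.0 (shut) to 1.0 (fully open); "grasp_force": force on a finger pad.
Only numpy, scipy, OpenCV 4.12 (cv2) and the standard library are available. Lean on these libraries where they do the work, as an engineer would, in place of code of your own. Each camera call takes 0.05 s, during which the arm holds its last target. There are 200 camera calls.

TASK

Stand every dark cap that is on the bench upright in the long well of the wooden carrier; only then take the carrier by its post and slide it along the bench, never lifting it, until its left ring (as the robot sees it) is centred under the dispenser's needle, press the white pump cap on the bottle right down and let it spring back, and do the same for the right ring. Last, slide the loaded carrier wholly inside the white taped rectangle, square with it, with every cap still standing in the well, and let go. Do not pump unless the carrier is under the needle, and leave the glue bottle, the screwdriver and the wooden dish where they are.

Things in the scene. Friction and masses are not known exactly. Their poses are not given: they have to be found in the camera images.
- carrier: loose beech board 190 (x) x 236 (y) x 16 mm, 0.7 kg, flat; origin under its centre, +x away from the robot, +y to its left. Grip post 22 (x) x 30 (y) x 55 mm on it at x = -78, y = 0 (top 71 mm over the bench). Well for up to four caps in a row: rims 30 mm high, 6 mm thick, inner 56 (x) x 216 (y) mm, centred at x = +12. Rings on the far strip at x = +70, y = +-85 mm
- post_top (a point): centre of the top face of the carrier's grip post
- well (a point): centre of the floor of the carrier's well, 16 mm above the carrier's underside; axes as the carrier's
- ring_left (a point): centre of the carrier's left (+y) printed ring, black, 24 mm outside and 16 mm inside diameter, on the board's upper face
- ring_right (a point): centre of the carrier's right (-y) printed ring, the same
- cap1: one of two to four identical dark plastic turret caps standing in or near the taped rectangle (None if absent): round foot 44 mm diameter and 40 mm high, with a neck of 24 mm diameter and 30 mm height on top, 70 mm in all, 90 g; origin at the centre of its underside, z up its axis
- cap2: one of two to four identical dark plastic turret caps standing in or near the taped rectangle (None if absent): round foot 44 mm diameter and 40 mm high, with a neck of 24 mm diameter and 30 mm height on top, 70 mm in all, 90 g; origin at the centre of its underside, z up its axis
- cap3: one of two to four identical dark plastic turret caps standing in or near the taped rectangle (None if absent): round foot 44 mm diameter and 40 mm high, with a neck of 24 mm diameter and 30 mm height on top, 70 mm in all, 90 g; origin at the centre of its underside, z up its axis
- cap4: one of two to four identical dark plastic turret caps standing in or near the taped rectangle (None if absent): round foot 44 mm diameter and 40 mm high, with a neck of 24 mm diameter and 30 mm height on top, 70 mm in all, 90 g; origin at the centre of its underside, z up its axis
- taped_area: rectangle of flat white tape on the bench, inner size 244 (x) x 290 (y) mm, tape 15 mm wide; origin at its centre on the bench, axes along its sides
- dispenser: fixed dispenser: grey base plate 110 x 110 x 12 mm (x from -35 to +75 mm), white bottle of 60 mm diameter at its origin with the pump cap on top, steel post behind it; from the neck a 12 mm tube runs 90 mm towards the robot (its -x) at 135 mm height and ends in a needle pointing straight down
- needle_tip (a point): the fixed needle's lower tip, 40 mm above the bench, 24 mm above the carrier's upper face
- pump_top (a point): centre of the top face of the round white pump cap, 42 mm diameter, 187 mm above the bench when up
- pump (a joint): how far the sprung pump cap is pressed down: 0 up, 0.012 m fully down (about 9 N)
- glue: bystander: white glue bottle 52 mm diameter, 130 mm high; origin under its centre
- driver: bystander: screwdriver 180 mm long lying on the bench; origin under its middle
- dish: bystander: wooden dish 120 mm diameter, 30 mm high; origin under its centre
Not all that is in view belongs to the job. Leave any blue or green look-alike of the cap3 alone.

How it is judged:
By the outcome, as a careful person would: the job done as asked, in the order asked, and still so for the second after the job is handed in, with the robot touching nothing.
Of cap1, cap2, cap3, cap4 only 2 to 4 are there at a start; the rules pass over those that are not, and their reading is None.
At some moment in a run one of cap1, cap2, cap3, cap4, carrier may be knocked a few centimetres aside while the robot is not near it.
It also fails if it takes over 210 s, if anything falls off the work surface, if the arm or the gripper's body presses on something with over 40 N, if the wrist force passes 120 N, or if a joint passes its speed limit or range.

## Working session

There is one attempt and no reset: what is moved stays moved. The work goes in short steps, Python scripts to look and compute and a tool call to move; the robot and the scene stay as the last step left them, time stands still between calls to the robot, and variables do not carry over. Pictures are saved under pics/ and viewed, at most 14 in all, crops included, and the job is handed in when it is done.

Besides the shell and the picture viewer there is one more tool, called after "Request:" as a command line: name --argument value ..., lists and objects as JSON in quotes. servo_tool: Moves the arm, as the interface text tells. Shifts and turns lie within -1 to 1; 1 stands for 0.25 m of shift or pi rad of turn. Its arguments: {"type":"object","properties":{"motion":{"type":"array","items":{"type":"array"}},"jaw":{"type":"number"},"grip_force":{"type":"number"}},"required":["motion"]}

```bash
mkdir -p pics
cat > h.py <<'E'
import numpy as np, cv2
from scipy.spatial.transform import Rotation as R
from rig import bot
def cam(n):
    s=bot.sense(); im=bot.camera(n); c=bot.get_calibration(n)
    if 'T' in c: T=np.array(c['T'])
    else:
        W=np.eye(4); W[:3,:3]=R.from_rotvec(s['orientation']).as_matrix(); W[:3,3]=s['tool_pos']; T=W@np.array(c['mount'])
    return im,(np.array(c['K']),np.array(c['distortion']),T)
def save(n,im,crop=None,k=1):
    if crop: x0,y0,x1,y1=crop; im=im[y0:y1,x0:x1]
    cv2.imwrite('pics/%s.png'%n,cv2.resize(im[:,:,::-1],None,fx=k,fy=k,interpolation=cv2.INTER_CUBIC))
def ray(px,c,z=0):
    K,d,T=c
    u=cv2.undistortPoints(np.array(px,float).reshape(-1,1,2),K,d).reshape(-1,2)
    D=np.c_[u,np.ones(len(u))]@T[:3,:3].T; o=T[:3,3]
    return o+D*((z-o[2])/D[:,2])[:,None]
def proj(p,c):
    K,d,T=c; Ti=np.linalg.inv(T)
    return cv2.projectPoints(np.array(p,float).reshape(-1,1,3),cv2.Rodrigues(Ti[:3,:3])[0],Ti[:3,3],K,d)[0].reshape(-1,2)
def st():
    s=bot.sense()
    return s['time_s'],np.round(s['tool_pos'],4),np.round(R.from_rotvec(s['orientation']).as_matrix(),3).tolist(),np.round(s['ft_force'],1),s['gripper_width'],s['grasp_force'],np.round(s['joint_positions'],2)
def mv(p,yaw=None,rows=None):
    """rows (tool frame shift /0.25) to world p from present pose"""
    s=bot.sense(); M=R.from_rotvec(s['orientation']).as_matrix()
    d=M.T@(np.array(p)-s['tool_pos']); n=int(np.ceil(np.linalg.norm(d)/.05))
    print('n',n,'total',np.round(d/.25,3),'per row',np.round(d/.25/max(n,1),4))
E
cat > a.py <<'E'
from h import *
for n in ('scene','top'):
    im,c=cam(n); np.savez('pics/%s0.npz'%n,im=im); save(n+'0',im,k=1.5); print(n,c)
print(st(),bot.finger_overhang)
E
python3 a.py
```

```text
scene (array([[427.8228863 ,   0.        , 261.10983452],
       [  0.        , 427.8228863 , 190.4318972 ],
       [  0.        ,   0.        ,   1.        ]]), array([-0.05767627,  0.        ,  0.        ,  0.        ,  0.        ]), array([[ 7.08995888e-03,  5.28409365e-01, -8.48960114e-01,
         1.53327205e+00],
       [ 9.99960032e-01,  8.77845438e-04,  8.89739946e-03,
         4.30250073e-02],
       [ 5.44672496e-03, -8.48989265e-01, -5.28382022e-01,
         7.77941786e-01],
       [ 0.00000000e+00,  0.00000000e+00,  0.00000000e+00,
         1.00000000e+00]]))
top (array([[350.05840901,   0.        , 253.19753441],
       [  0.        , 350.05840901, 191.80869625],
       [  0.        ,   0.        ,   1.        ]]), array([-0.08647296,  0.        ,  0.        ,  0.        ,  0.        ]), array([[-8.12517030e-02, -9.74861973e-01,  2.07466372e-01,
         3.12267330e-01],
       [-9.96693484e-01,  7.95783317e-02, -1.64130388e-02,
         5.15770765e-02],
       [-5.09380313e-04, -2.08113968e-01, -9.78104451e-01,
         1.18479465e+00],
       [ 0.00000000e+00,  0.00000000e+00,  0.00000000e+00,
         1.00000000e+00]]))
(0.1, array([ 0.2158, -0.5861,  0.2416]), [[0.938, 0.346, -0.0], [0.346, -0.938, 0.001], [0.0, -0.001, -1.0]], array([-1. ,  0.6, -0.9]), 0.9984118558129451, 0.0, array([-1.24,  0.42,  1.63, -0.  ,  1.09, -0.02])) 0.011
```

View pics/scene0.png

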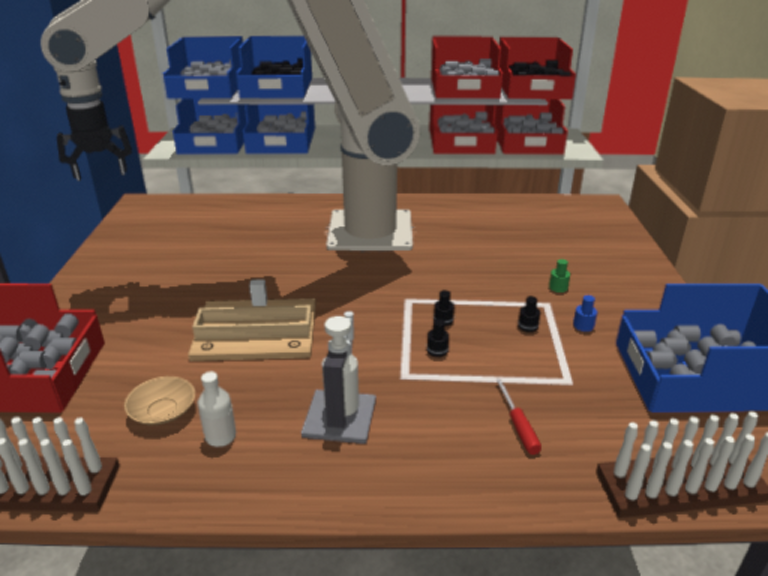

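View pics/top0.png

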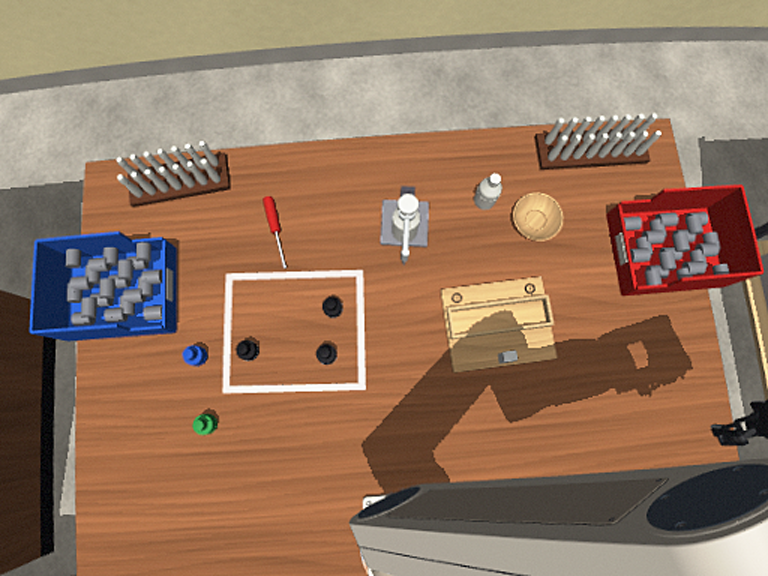

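Top view (1.5x pixels): three dark caps at (332,306), (326,352), (247,349) inside the tape. The blue (194,355) and green (204,424) ones are look-alikes and I leave them. The carrier is near (500,325) and the needle end near (405,260). Enlarged crops come next to confirm.

Run:
```python
from h import *
a=np.load('pics/top0.npz')['im']
save('c1',a,(110,170,260,290),5); save('c2',a,(240,120,390,255),4.4)
```

```text
(no output)
```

View pics/c1.png

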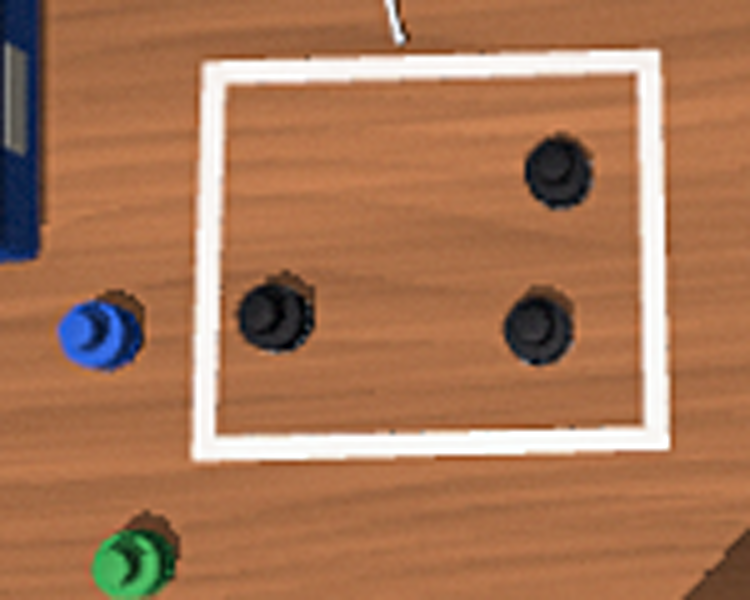

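View pics/c2.png

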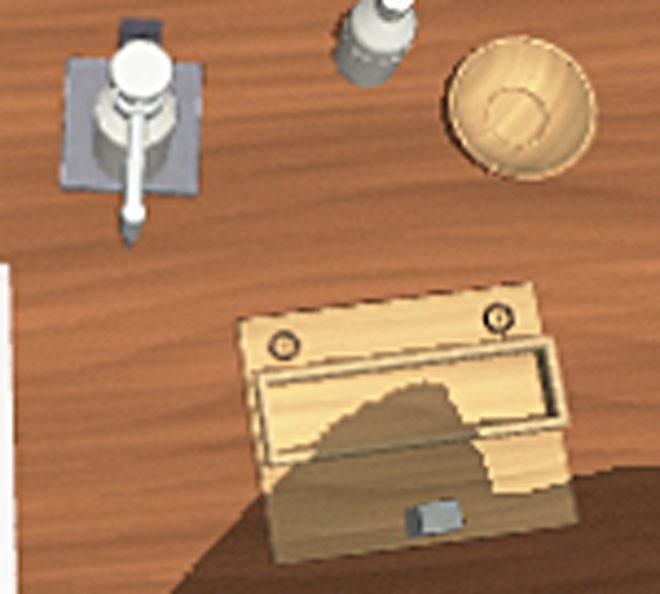

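```bash
cat > b.py <<'E'
from h import *
im,c=cam('top')
f=lambda P,k,o:(np.array(P,float)+.5)/k-.5+np.array(o)
A=lambda P:f(P,5,(110,170)); B=lambda P:f(P,4.4,(240,120))
p=lambda n,v:print(n,np.round(v,4).tolist())
p('necks',ray(A([(557,163),(536,322),(264,311)]),c,.07)[:,:2])
t=ray(A([(225,83),(640,74),(645,427),(216,437)]),c,0)[:,:2]; p('tape in',t); p('c',t.mean(0)); p('sides',np.linalg.norm(t-np.roll(t,-1,0),axis=1))
t=ray(A([(203,63),(660,50),(670,448),(192,460)]),c,0)[:,:2]; p('tape out',t.mean(0)); p('sides',np.linalg.norm(t-np.roll(t,-1,0),axis=1)); 
p('tyaw',[np.degrees(np.arctan2(*(t[i]-t[j])[::-1])) for i,j in((0,1),(3,2),(0,3),(1,2))])
t=ray(B([(237,318),(530,283),(578,522),(277,563)]),c,.016)[:,:2]; p('board',t); p('c',t.mean(0)); p('sides',np.linalg.norm(t-np.roll(t,-1,0),axis=1))
p('byaw',[np.degrees(np.arctan2(*(t[i]-t[j])[::-1])) for i,j in((0,1),(3,2),(0,3),(1,2))])
r=ray(B([(284,345),(499,318)]),c,.016)[:,:2];p('rings',r);p('len',np.linalg.norm(r[0]-r[1]));p('yaw',np.degrees(np.arctan2(*(r[0]-r[1])[::-1])))
p('post',ray(B([(440,518)]),c,.071)); p('needle',ray(B([(128,243)]),c,.04)); p('pump',ray(B([(141,70)]),c,.187))
t=ray(B([(68,60),(203,62),(197,196),(62,188)]),c,.012)[:,:2]; p('base',t);p('basec',t.mean(0))
E
python3 b.py; python3 -c "
from h import *
print(bot.get_calibration('wrist'))"
```

```text
necks [[0.5229, 0.1396], [0.4214, 0.1594], [0.4419, 0.3332]]
tape in [[0.6116, 0.3737], [0.5942, 0.0836], [0.3523, 0.0979], [0.3677, 0.3864]]
c [0.4815, 0.2354]
sides [0.2907, 0.2423, 0.2889, 0.2443]
tape out [0.4821, 0.2357]
sides [0.321, 0.2734, 0.3213, 0.2741]
tyaw [86.9504, 87.0768, -2.9495, -2.8927]
board [[0.5487, -0.1052], [0.5579, -0.3386], [0.3691, -0.3492], [0.3586, -0.1158]]
c [0.4586, -0.2272]
sides [0.2336, 0.189, 0.2337, 0.1904]
byaw [92.2465, 92.5942, 3.1795, 3.1938]
rings [[0.5245, -0.1393], [0.532, -0.31]]
len 0.1709
yaw 92.5184
post [[0.3783, -0.2295, 0.071]]
needle [[0.6093, -0.0246, 0.04]]
pump [[0.6929, -0.035, 0.187]]
base [[0.773, 0.0079], [0.7625, -0.1009], [0.6505, -0.0845], [0.6657, 0.0216]]
basec [0.7129, -0.039]
{'K': array([[285.52343072,   0.        , 257.7485398 ],
       [  0.        , 285.52343072, 188.7848765 ],
       [  0.        ,   0.        ,   1.        ]]), 'distortion': array([-0.05238394,  0.        ,  0.        ,  0.        ,  0.        ]), 'mount': array([[-1.38653912e-03, -9.46167297e-01, -3.23675028e-01,
         8.31085420e-02],
       [ 9.99998892e-01, -1.13638162e-03, -9.61861209e-04,
         9.11242766e-04],
       [ 5.42263266e-04, -3.23676003e-01,  9.46167824e-01,
        -1.32362894e-01],
       [ 0.00000000e+00,  0.00000000e+00,  0.00000000e+00,
         1.00000000e+00]])}
```

Three dark caps confirmed, sizes fit (tape 290x243, board 234x190, ring pitch 171 mm). I turn the tool so it closes along the carrier's x, then approach.

Request:
servo_tool --motion '[[[0,0,0],[0,0,-0.047]],[[0,0,0],[0,0,-0.047]],[[0,0,0],[0,0,-0.047]],[[0,0,0],[0,0,-0.047]],[[0,0,0],[0,0,-0.047]],[[0,0,0],[0,0,-0.047]],[[0,0,0],[0,0,-0.047]],[[0,0,0],[0,0,-0.047]]]' --jaw 0.65

```text
time_s: 0.95
tool_pos: [0.2159, -0.5863, 0.242]
orientation: [-2.255, -2.187, -0.0]
ft_force: [0.2, 0.0, 0.4]
gripper_width: 0.647
grasp_force: 0.0
```

Request:
servo_tool --motion '[[[0,0,0],[0,0,-0.027]],[[0,0,0],[0,0,0]],[[0,0,0],[0,0,0]]]'

```text
time_s: 1.25
tool_pos: [0.2159, -0.5864, 0.2421]
orientation: [-2.17, -2.271, -0.0]
ft_force: [1.2, -0.1, -0.3]
gripper_width: 0.648
grasp_force: 0.0
```

```bash
python3 -c "
from h import *
print(st()); mv([.44,-.23,.25]); mv([.523,.1396,.15])"
```

```text
(1.25, array([ 0.2159, -0.5864,  0.2421]), [[-0.046, 0.999, -0.0], [0.999, 0.046, 0.0], [0.0, -0.0, -1.0]], array([ 1.2, -0.1, -0.3]), 0.6479700316748698, 0.0, array([-1.24,  0.42,  1.63, -0.  ,  1.09, -1.28]))
n 9 total [ 1.383  0.96  -0.031] per row [ 0.1537  0.1067 -0.0035]
n 16 total [2.845 1.36  0.369] per row [0.1778 0.085  0.0231]
```

Request:
servo_tool --motion '[[[0.154,0.107,-0.01],[0,0,0]],[[0.154,0.107,-0.01],[0,0,0]],[[0.154,0.107,-0.01],[0,0,0]],[[0.154,0.107,-0.01],[0,0,0]],[[0.154,0.107,-0.01],[0,0,0]],[[0.154,0.107,-0.01],[0,0,0]],[[0.154,0.107,-0.01],[0,0,0]],[[0.154,0.107,-0.01],[0,0,0]]]'

```text
time_s: 2.05
tool_pos: [0.4156, -0.2669, 0.2626]
orientation: [2.17, 2.271, 0.0]
ft_force: [0.7, -1.2, 0.3]
gripper_width: 0.651
grasp_force: 0.0
```

Request:
servo_tool --motion '[[[0.152,0.106,0],[0,0,0]],[[0,0,0],[0,0,0]],[[0,0,0],[0,0,0]],[[0,0,0],[0,0,0]]]'

```text
time_s: 2.45
tool_pos: [0.4392, -0.2298, 0.2623]
orientation: [-2.169, -2.273, 0.001]
ft_force: [-0.2, 0.5, 0.2]
gripper_width: 0.654
grasp_force: 0.0
```

Run:
```python
from h import *
print(st()); im,c=cam('wrist')
T=R.from_euler('z',2.7,degrees=True).as_matrix(); o=np.array([.4586,-.2268,0])
q=[o+T@np.array(v) for v in [(.07,.085,.016),(.07,-.085,.016),(-.078,0,.071),(.012,0,.016)]]
pp=proj(q,c); print(np.round(pp,1)); im=im.copy()
for u in pp: cv2.drawMarker(im,tuple(int(round(x)) for x in u),(255,0,0),cv2.MARKER_CROSS,8,1)
save('w1',im,k=1.5)
```

```text
(2.45, array([ 0.4392, -0.2298,  0.2623]), [[-0.047, 0.999, -0.0], [0.999, 0.047, -0.0], [-0.0, -0.0, -1.0]], array([-0.2,  0.5,  0.2]), 0.6535596027316242, 0.0, array([-0.51,  0.21,  1.89, -0.  ,  1.04, -0.55]))
[[329.   88.3]
 [320.2 212.5]
 [207.9 164.4]
 [281.5 154.5]]
```

View pics/w1.png

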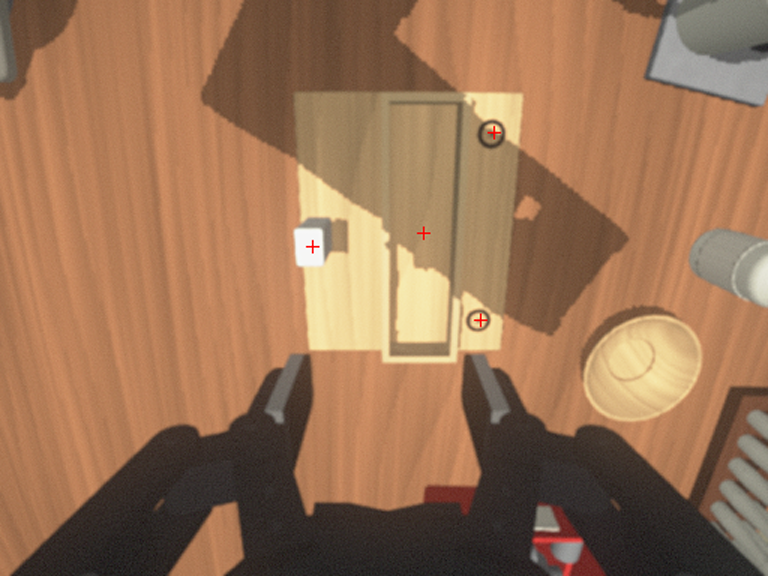

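The wrist view confirms the carrier pose: predicted rings and post are within about 2 px of those seen (rings at (491,133) and (479,320)). Next I go to cap A.

```bash
python3 -c "
from h import *
mv([.523,.1396,.16])"
```

```text
n 8 total [1.462 0.404 0.409] per row [0.1827 0.0505 0.0511]
```

Request:
servo_tool --motion '[[[0.183,0.0505,0.05],[0,0,0]],[[0.183,0.0505,0.05],[0,0,0]],[[0.183,0.0505,0.05],[0,0,0]],[[0.183,0.0505,0.05],[0,0,0]],[[0.183,0.0505,0.05],[0,0,0]],[[0.183,0.0505,0.05],[0,0,0]],[[0.183,0.0505,0.05],[0,0,0]],[[0.183,0.0505,0.05],[0,0,0]]]'

```text
time_s: 3.3
tool_pos: [0.5235, 0.1415, 0.1618]
orientation: [2.171, 2.271, 0.0]
ft_force: [1.3, -0.6, -1.0]
gripper_width: 0.65
grasp_force: 0.0
```

Request:
servo_tool --motion '[[[0,0,0],[0,0,0]],[[0,0,0],[0,0,0]],[[0,0,0],[0,0,0]]]'

```text
time_s: 3.6
tool_pos: [0.5228, 0.1395, 0.1623]
orientation: [-2.17, -2.272, 0.001]
ft_force: [0.4, -0.5, -0.5]
gripper_width: 0.65
grasp_force: 0.0
```

Run:
```python
from h import *
print(st()); im,c=cam('wrist')
pp=proj([(.5229,.1396,.07),(.5229,.1396,.04),(.4214,.1594,.07),(.4419,.3332,.07)],c); print(np.round(pp,1)); im=im.copy()
for u in pp[:3]: cv2.drawMarker(im,tuple(int(round(x)) for x in u),(255,0,0),cv2.MARKER_CROSS,8,1)
save('w2',im,k=1.5); mv([.5229,.1396,.055])
```

```text
(3.6, array([0.5228, 0.1395, 0.1623]), [[-0.046, 0.999, -0.0], [0.999, 0.046, -0.0], [-0.0, -0.0, -1.0]], array([ 0.4, -0.5, -0.5]), 0.6500410493497613, 0.0, array([ 0.24,  0.41,  1.87, -0.  ,  0.86,  0.19]))
[[258.  195.1]
 [258.1 184.1]
 [135.3 167. ]
 [148.3 -86.7]]
n 3 total [0.001 0.    0.43 ] per row [0.0004 0.     0.1434]
```

View pics/w2.png

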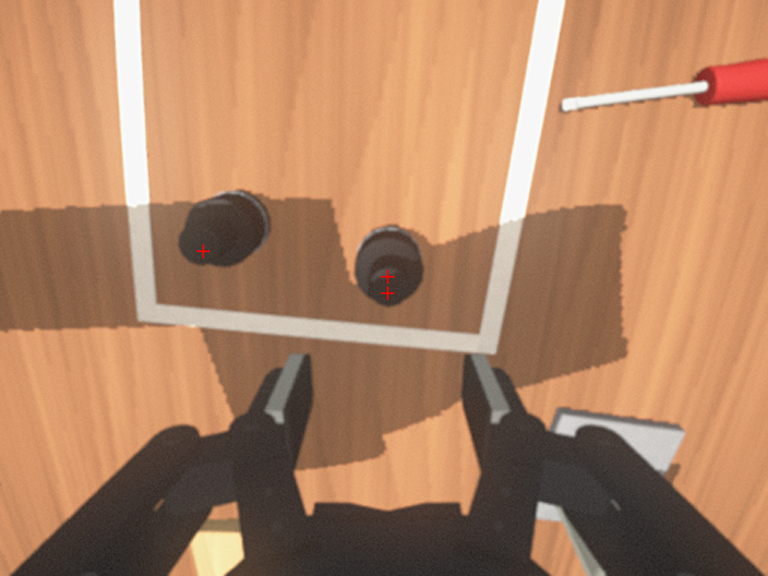

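Cap A's neck is centred between the fingers, at about (388,288). Descend and grip.

Request:
servo_tool --motion '[[[0.005,0,0.12],[0,0,0]],[[0,0,0.12],[0,0,0]],[[0,0,0.12],[0,0,0]],[[0,0,0.07],[0,0,0]],[[0,0,0],[0,0,0]],[[0,0,0],[0,0,0]]]'

```text
time_s: 4.25
tool_pos: [0.5231, 0.1413, 0.0554]
orientation: [2.169, 2.272, 0.0]
ft_force: [0.9, 0.0, 0.1]
gripper_width: 0.651
grasp_force: 0.0
```

Request:
servo_tool --motion '[[[0,0,0],[0,0,0]],[[0,0,0],[0,0,0]],[[0,0,0],[0,0,0]],[[0,0,0],[0,0,0]],[[0,0,0],[0,0,0]],[[0,0,0],[0,0,0]],[[0,0,0],[0,0,0]],[[0,0,0],[0,0,0]]]' --jaw 0.1 --grip_force 30

```text
time_s: 5.05
tool_pos: [0.5237, 0.1424, 0.0562]
orientation: [2.166, 2.273, 0.003]
ft_force: [0.1, -2.8, 7.8]
gripper_width: 0.266
grasp_force: 29.1
```

Request:
servo_tool --motion '[[[0,0,-0.1],[0,0,0]],[[0,0,-0.12],[0,0,0]],[[0,0,-0.12],[0,0,0]],[[0,0,-0.12],[0,0,0]],[[0,0,0],[0,0,0]],[[0,0,0],[0,0,0]]]'

```text
time_s: 5.65
tool_pos: [0.5231, 0.1425, 0.1707]
orientation: [2.167, 2.273, 0.003]
ft_force: [0.1, -1.0, -2.3]
gripper_width: 0.271
grasp_force: 29.8
```

Run:
```python
from h import *
print(st())
T=R.from_euler('z',2.7,degrees=True).as_matrix(); o=np.array([.4586,-.2268,0])
for y in (-.07,0,.07): print(np.round(o+T@np.array([.012,y,.0]),4))
w=o+T@np.array([.012,-.07,0]); mv([w[0],w[1],.17])
```

```text
(5.65, array([0.5231, 0.1425, 0.1707]), [[-0.048, 0.999, 0.002], [0.999, 0.048, 0.001], [0.0, 0.002, -1.0]], array([ 0.1, -1. , -2.3]), 0.2708623441878867, 29.849613904953003, array([ 0.24,  0.4 ,  1.87, -0.  ,  0.87,  0.2 ]))
[ 0.4739 -0.2962  0.    ]
[ 0.4706 -0.2262  0.    ]
[ 0.4673 -0.1563  0.    ]
n 9 total [-1.743 -0.281  0.002] per row [-0.1937 -0.0312  0.0002]
```

Holding at 0.27 opening (23 mm, the neck). Carry to the right-hand slot.

Request:
servo_tool --motion '[[[-0.19,-0.031,0],[0,0,0]],[[-0.19,-0.031,0],[0,0,0]],[[-0.19,-0.031,0],[0,0,0]],[[-0.19,-0.031,0],[0,0,0]],[[-0.19,-0.031,0],[0,0,0]],[[-0.19,-0.031,0],[0,0,0]],[[-0.19,-0.031,0],[0,0,0]],[[-0.19,-0.031,0],[0,0,0]]]'

```text
time_s: 6.45
tool_pos: [0.4777, -0.2416, 0.1684]
orientation: [-2.166, -2.272, 0.001]
ft_force: [0.5, 0.4, -1.3]
gripper_width: 0.264
grasp_force: 29.8
```

Request:
servo_tool --motion '[[[-0.15,-0.021,0],[0,0,0]],[[-0.073,-0.012,0],[0,0,0]],[[0,0,0],[0,0,0]],[[0,0,0],[0,0,0]],[[0,0,0],[0,0,0]]]'

```text
time_s: 6.95
tool_pos: [0.4731, -0.2949, 0.169]
orientation: [-2.165, -2.274, 0.0]
ft_force: [0.1, 0.3, -0.3]
gripper_width: 0.268
grasp_force: 29.8
```

Run:
```python
from h import *
print(st())
mv([.4739,-.2962,.0735])
im,c=cam('wrist'); im=im.copy()
T=R.from_euler('z',2.7,degrees=True).as_matrix(); o=np.array([.4586,-.2268,0])
q=[o+T@np.array(v) for v in [(.07,.085,.016),(.07,-.085,.016),(-.078,0,.071),(.012,0,.016)]]
for u in proj(q,c): cv2.drawMarker(im,tuple(int(round(x)) for x in u),(255,0,0),cv2.MARKER_CROSS,8,1)
save('w3',im,k=1.5)
```

```text
(6.95, array([ 0.4731, -0.2949,  0.169 ]), [[-0.049, 0.999, -0.002], [0.999, 0.049, 0.001], [0.001, -0.002, -1.0]], array([ 0.1,  0.3, -0.3]), 0.2677393262019803, 29.83702450990677, array([-0.58,  0.42,  1.83,  0.  ,  0.89, -0.63]))
n 2 total [-0.006  0.003  0.382] per row [-0.003   0.0017  0.191 ]
```

View pics/w3.png

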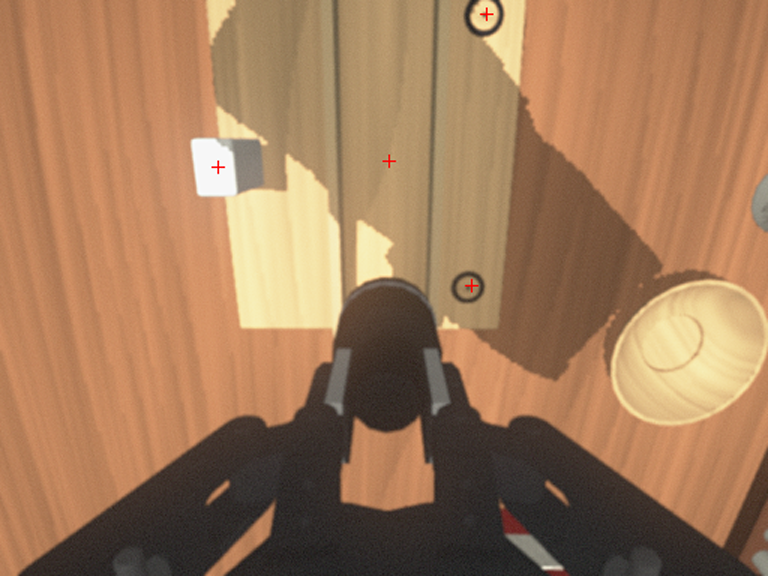

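Carrier unmoved and the well sits under the cap. Lower and release.

Request:
servo_tool --motion '[[[-0.004,0,0.12],[0,0,0]],[[0,0,0.12],[0,0,0]],[[0,0,0.08],[0,0,0]],[[0,0,0.04],[0,0,0]],[[0,0,0.016],[0,0,0]],[[0,0,0],[0,0,0]],[[0,0,0],[0,0,0]],[[0,0,0],[0,0,0]]]'

```text
time_s: 7.8
tool_pos: [0.4743, -0.2976, 0.0768]
orientation: [2.166, 2.273, 0.001]
ft_force: [-0.8, 1.1, -1.2]
gripper_width: 0.267
grasp_force: 29.8
```

Request:
servo_tool --motion '[[[0,0,0],[0,0,0]],[[0,0,0],[0,0,0]],[[0,0,0],[0,0,0]],[[0,0,0],[0,0,0]],[[0,0,0],[0,0,0]]]' --jaw 0.65

```text
time_s: 8.3
tool_pos: [0.4736, -0.2973, 0.0759]
orientation: [2.167, 2.274, 0.0]
ft_force: [-0.1, 0.3, -0.5]
gripper_width: 0.647
grasp_force: 0.0
```

Request:
servo_tool --motion '[[[0,0,-0.08],[0,0,0]],[[0,0,-0.12],[0,0,0]],[[0,0,-0.14],[0,0,0]],[[0,0,-0.14],[0,0,0]],[[0,0,0],[0,0,0]],[[0,0,0],[0,0,0]]]'

```text
time_s: 8.9
tool_pos: [0.4739, -0.2975, 0.1966]
orientation: [2.166, 2.273, 0.001]
ft_force: [0.9, 0.1, -0.1]
gripper_width: 0.649
grasp_force: 0.0
```

Run:
```python
from h import *
print(st())
mv([.4214,.1610,.17])
```

```text
(8.9, array([ 0.4739, -0.2975,  0.1966]), [[-0.048, 0.999, 0.002], [0.999, 0.048, -0.001], [-0.001, 0.001, -1.0]], array([ 0.9,  0.1, -0.1]), 0.6486010050824863, 0.0, array([-0.58,  0.39,  1.81, -0.  ,  0.94, -0.63]))
n 10 total [ 1.842 -0.122  0.104] per row [ 0.1842 -0.0122  0.0104]
```

Request:
servo_tool --motion '[[[0.184,-0.0122,0],[0,0,0]],[[0.184,-0.0122,0],[0,0,0]],[[0.184,-0.0122,0],[0,0,0]],[[0.184,-0.0122,0],[0,0,0]],[[0.184,-0.0122,0],[0,0,0]],[[0.184,-0.0122,0],[0,0,0]],[[0.184,-0.0122,0],[0,0,0]],[[0.184,-0.0122,0],[0,0,0]]]'

```text
time_s: 9.7
tool_pos: [0.4301, 0.0707, 0.1946]
orientation: [-2.167, -2.273, 0.003]
ft_force: [1.7, -0.9, -0.5]
gripper_width: 0.649
grasp_force: 0.0
```

Request:
servo_tool --motion '[[[0.184,-0.0122,0.04],[0,0,0]],[[0.184,-0.0122,0.06],[0,0,0]],[[0,0,0],[0,0,0]],[[0,0,0],[0,0,0]],[[0,0,0],[0,0,0]]]'

```text
time_s: 10.2
tool_pos: [0.4206, 0.16, 0.1702]
orientation: [-2.167, -2.273, 0.003]
ft_force: [0.4, 0.2, 0.6]
gripper_width: 0.653
grasp_force: 0.0
```

Run:
```python
from h import *
print(st()); mv([.4214,.161,.059])
im,c=cam('wrist'); t,ct=cam('top'); im=im.copy();t=t.copy()
def mk(im,c,q):
    for u in proj(q,c): cv2.drawMarker(im,tuple(int(round(x)) for x in u),(255,0,0),cv2.MARKER_CROSS,6,1)
mk(im,c,[(.4214,.1610,.07),(.4419,.3332,.07)]); mk(t,ct,[(.4739,-.297,.086),(.4419,.3332,.07)])
save('w4',np.hstack([im[:,:,:],t[100:,100:400][:284]if 0 else np.pad(t[100:,110:400],((0,100),(0,0),(0,0)))]),k=1)
```

```text
(10.2, array([0.4206, 0.16  , 0.1702]), [[-0.048, 0.999, -0.002], [0.999, 0.048, -0.001], [-0.001, -0.002, -1.0]], array([0.4, 0.2, 0.6]), 0.6530379078956221, 0.0, array([ 0.34,  0.28,  2.06, -0.  ,  0.8 ,  0.29]))
n 3 total [0.004 0.004 0.445] per row [0.0014 0.0014 0.1482]
```

View pics/w4.png

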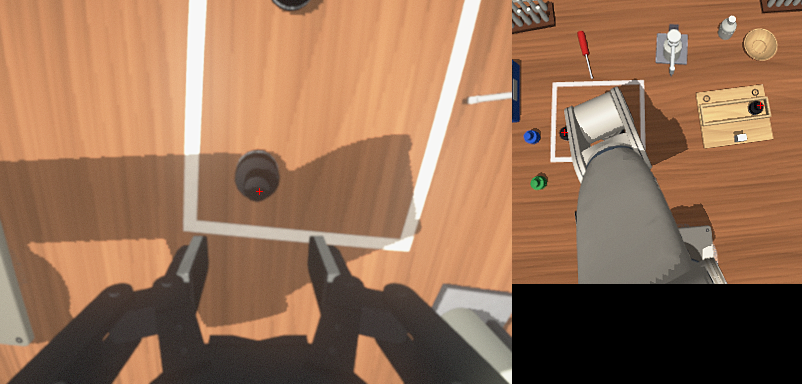

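Cap A stands in the well. Cap B's neck is at (258,188), centred between the fingers.

Request:
servo_tool --motion '[[[0.008,0.004,0.12],[0,0,0]],[[0,0,0.12],[0,0,0]],[[0,0,0.12],[0,0,0]],[[0,0,0.084],[0,0,0]],[[0,0,0],[0,0,0]],[[0,0,0],[0,0,0]]]'

```text
time_s: 10.9
tool_pos: [0.4222, 0.162, 0.0601]
orientation: [-2.169, -2.272, 0.001]
ft_force: [0.5, -0.2, -0.0]
gripper_width: 0.649
grasp_force: 0.0
```

Request:
servo_tool --motion '[[[0,0,0],[0,0,0]],[[0,0,0],[0,0,0]],[[0,0,0],[0,0,0]],[[0,0,0],[0,0,0]],[[0,0,0],[0,0,0]],[[0,0,0],[0,0,0]],[[0,0,0],[0,0,0]],[[0,0,0],[0,0,0]]]' --jaw 0.1 --grip_force 30

```text
time_s: 11.7
tool_pos: [0.4226, 0.1631, 0.0607]
orientation: [2.167, 2.274, 0.003]
ft_force: [-0.9, -0.2, 7.4]
gripper_width: 0.267
grasp_force: 30.6
```

Request:
servo_tool --motion '[[[0,0,-0.1],[0,0,0]],[[0,0,-0.12],[0,0,0]],[[0,0,-0.12],[0,0,0]],[[0,0,-0.12],[0,0,0]],[[0,0,0],[0,0,0]],[[0,0,0],[0,0,0]]]'

```text
time_s: 12.3
tool_pos: [0.4221, 0.1629, 0.1754]
orientation: [2.167, 2.274, 0.002]
ft_force: [0.0, -0.5, -1.2]
gripper_width: 0.267
grasp_force: 30.3
```

Run:
```python
from h import *
print(st())
mv([.470,-.2262,.175])
```

```text
(12.3, array([0.4221, 0.1629, 0.1754]), [[-0.048, 0.999, 0.002], [0.999, 0.048, 0.001], [0.0, 0.002, -1.0]], array([ 0. , -0.5, -1.2]), 0.26711175214054045, 30.31972825527191, array([ 0.34,  0.27,  2.05, -0.  ,  0.81,  0.29]))
n 8 total [-1.564e+00  1.160e-01  1.000e-03] per row [-1.955e-01  1.450e-02  1.000e-04]
```

Request:
servo_tool --motion '[[[-0.19,0.0145,0],[0,0,0]],[[-0.19,0.0145,0],[0,0,0]],[[-0.19,0.0145,0],[0,0,0]],[[-0.19,0.0145,0],[0,0,0]],[[-0.19,0.0145,0],[0,0,0]],[[-0.19,0.0145,0],[0,0,0]],[[-0.19,0.0145,0],[0,0,0]],[[-0.15,0.01,0],[0,0,0]]]'

```text
time_s: 13.1
tool_pos: [0.4667, -0.2077, 0.1732]
orientation: [-2.167, -2.271, 0.001]
ft_force: [1.6, 0.8, -0.8]
gripper_width: 0.268
grasp_force: 30.4
```

Request:
servo_tool --motion '[[[-0.084,0.004,0],[0,0,0]],[[0,0,0],[0,0,0]],[[0,0,0],[0,0,0]],[[0,0,0],[0,0,0]]]'

```text
time_s: 13.5
tool_pos: [0.4688, -0.2251, 0.1738]
orientation: [-2.165, -2.273, 0.001]
ft_force: [-0.2, 0.3, -0.2]
gripper_width: 0.264
grasp_force: 30.4
```

```bash
cat > chk.py <<'E'
from h import *
import sys
# compare ring centres seen by the wrist camera with expected pose
im,c=cam('wrist'); np.savez('pics/w.npz',im=im)
o=np.array([.4576,-.2268,0]); T=R.from_euler('z',2.7,degrees=True).as_matrix()
for y in(.085,-.085):
    u=proj([o+T@np.array([.07,y,.016])],c)[0]; x0,y0=(u-25).astype(int)
    if x0<0 or y0<0: print('out',u); continue
    g=cv2.cvtColor(im[y0:y0+50,x0:x0+50],cv2.COLOR_RGB2GRAY)
    m=(g<60).astype(np.uint8); n,l,s,ce=cv2.connectedComponentsWithStats(m)
    for i in range(1,n):
        if s[i,4]>25: print('exp',u.round(1),'blob',(ce[i]+(x0,y0)).round(1),s[i,2:],'world',ray([ce[i]+(x0,y0)],c,.016)[0].round(4),'expw',(o+T@np.array([.07,y,.016])).round(4))
E
python3 - <<'E'
from h import *
print(st()); mv([.470,-.2262,.079])
E
python3 chk.py
```

```text
(13.5, array([ 0.4688, -0.2251,  0.1738]), [[-0.049, 0.999, -0.002], [0.999, 0.049, 0.001], [0.001, -0.002, -1.0]], array([-0.2,  0.3, -0.2]), 0.2636442635979452, 30.35690814256668, array([-0.47,  0.37,  1.91,  0.  ,  0.87, -0.52]))
n 2 total [-0.005  0.005  0.379] per row [-0.0026  0.0027  0.1897]
exp [309.1 246.1] blob [285.9 226.3] [ 6 10 31] world [ 0.5027 -0.2844  0.016 ] expw [ 0.5315 -0.3084  0.016 ]
exp [309.1 246.1] blob [284.6 263.6] [ 3 17 34] world [ 0.5052 -0.3332  0.016 ] expw [ 0.5315 -0.3084  0.016 ]
```

Run:
```python
from h import *
im,c=cam('wrist'); o=np.array([.4576,-.2268,0]); T=R.from_euler('z',2.7,degrees=True).as_matrix()
u=proj([o+T@np.array([.07,.085,.016])],c)[0]; print(u)
x0,y0=np.maximum(0,(u-30)).astype(int); g=cv2.GaussianBlur(cv2.cvtColor(im[y0:y0+60,x0:x0+60],cv2.COLOR_RGB2GRAY),(3,3),0)
for cc in cv2.HoughCircles(g,cv2.HOUGH_GRADIENT,1,20,param1=80,param2=10,minRadius=7,maxRadius=18)[0][:3]:
    p=cc[:2]+(x0,y0); print(p,cc[2],ray([p],c,.016)[0].round(4),(o+T@np.array([.07,.085,.016])).round(4))
```

```text
[318.64966937  90.92632135]
[317.5  91.5] 8.8 [ 0.5225 -0.1392  0.016 ] [ 0.5235 -0.1386  0.016 ]
```

The left ring is 1 mm from where it is expected, so the carrier has not moved. Lower cap B.

Request:
servo_tool --motion '[[[-0.004,0.002,0.12],[0,0,0]],[[0,0,0.12],[0,0,0]],[[0,0,0.08],[0,0,0]],[[0,0,0.04],[0,0,0]],[[0,0,0.022],[0,0,0]],[[0,0,0],[0,0,0]],[[0,0,0],[0,0,0]],[[0,0,0],[0,0,0]]]'

```text
time_s: 14.4
tool_pos: [0.4708, -0.2276, 0.0803]
orientation: [2.166, 2.273, 0.001]
ft_force: [-0.4, -0.2, -1.3]
gripper_width: 0.267
grasp_force: 30.4
```

Request:
servo_tool --motion '[[[0,0,0],[0,0,0]],[[0,0,0],[0,0,0]],[[0,0,0],[0,0,0]],[[0,0,0],[0,0,0]],[[0,0,0],[0,0,0]]]' --jaw 0.65

```text
time_s: 14.9
tool_pos: [0.4701, -0.2274, 0.0794]
orientation: [2.167, 2.274, 0.0]
ft_force: [0.2, -0.2, -0.7]
gripper_width: 0.653
grasp_force: 0.0
```

Request:
servo_tool --motion '[[[0,0,-0.08],[0,0,0]],[[0,0,-0.12],[0,0,0]],[[0,0,-0.14],[0,0,0]],[[0,0,-0.14],[0,0,0]],[[0,0,0],[0,0,0]],[[0,0,0],[0,0,0]]]'

```text
time_s: 15.5
tool_pos: [0.4704, -0.2275, 0.2]
orientation: [2.166, 2.273, 0.001]
ft_force: [0.4, -0.1, -0.0]
gripper_width: 0.647
grasp_force: 0.0
```

Run:
```python
from h import *
print(st())
mv([.4419,.335,.195])
```

```text
(15.5, array([ 0.4704, -0.2275,  0.2   ]), [[-0.048, 0.999, 0.002], [0.999, 0.048, -0.001], [-0.001, 0.002, -1.0]], array([ 0.4, -0.1, -0. ]), 0.6473038255624614, 0.0, array([-0.47,  0.33,  1.89, -0.  ,  0.92, -0.52]))
n 12 total [ 2.253 -0.006  0.018] per row [ 0.1877 -0.0005  0.0015]
```

Request:
servo_tool --motion '[[[0.188,0,0],[0,0,0]],[[0.188,0,0],[0,0,0]],[[0.188,0,0],[0,0,0]],[[0.188,0,0],[0,0,0]],[[0.188,0,0],[0,0,0]],[[0.188,0,0],[0,0,0]],[[0.188,0,0],[0,0,0]],[[0.188,0,0],[0,0,0]]]'

```text
time_s: 16.3
tool_pos: [0.4507, 0.1498, 0.1979]
orientation: [-2.166, -2.273, 0.004]
ft_force: [1.1, -0.1, 0.4]
gripper_width: 0.649
grasp_force: 0.0
```

Request:
servo_tool --motion '[[[0.188,0,0.02],[0,0,0]],[[0.188,0,0.02],[0,0,0]],[[0.188,0,0.02],[0,0,0]],[[0.188,0,0.02],[0,0,0]],[[0,0,0],[0,0,0]],[[0,0,0],[0,0,0]],[[0,0,0],[0,0,0]]]'

```text
time_s: 17.0
tool_pos: [0.4423, 0.3348, 0.1781]
orientation: [-2.167, -2.274, 0.004]
ft_force: [0.0, 0.0, -1.0]
gripper_width: 0.649
grasp_force: 0.0
```

Run:
```python
from h import *
print(st()); mv([.4419,.335,.060])
im,c=cam('wrist'); t,ct=cam('top'); im=im.copy();t=t.copy()
def mk(im,c,q):
    for u in proj(q,c): cv2.drawMarker(im,tuple(int(round(x)) for x in u),(255,0,0),cv2.MARKER_CROSS,6,1)
mk(im,c,[(.4419,.335,.07)])
a=cv2.resize(t[130:260,240:390],None,fx=2,fy=2,interpolation=cv2.INTER_CUBIC)
save('w5',np.hstack([im,np.pad(a,((0,124),(0,0),(0,0)))])[:,:800],k=.98)
```

```text
(17.0, array([0.4423, 0.3348, 0.1781]), [[-0.048, 0.999, -0.002], [0.999, 0.048, -0.002], [-0.002, -0.002, -1.0]], array([ 0.,  0., -1.]), 0.6493810051983201, 0.0, array([ 0.63,  0.41,  1.83, -0.  ,  0.91,  0.58]))
n 3 total [ 0.002 -0.     0.473] per row [ 6.000e-04 -1.000e-04  1.575e-01]
```

View pics/w5.png

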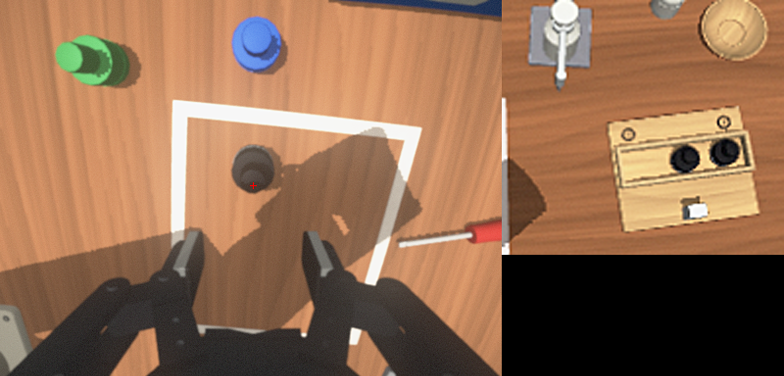

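Two caps stand in the well. Cap C's neck is at (252,180), dark, with blue and green farther out. Pick it.

Request:
servo_tool --motion '[[[0.008,0,0.12],[0,0,0]],[[0,0,0.12],[0,0,0]],[[0,0,0.12],[0,0,0]],[[0,0,0.112],[0,0,0]],[[0,0,0],[0,0,0]],[[0,0,0],[0,0,0]]]'

```text
time_s: 17.7
tool_pos: [0.4432, 0.3371, 0.0616]
orientation: [-2.169, -2.273, 0.001]
ft_force: [0.6, 0.7, 0.1]
gripper_width: 0.651
grasp_force: 0.0
```

Request:
servo_tool --motion '[[[0,0,0],[0,0,0]],[[0,0,0],[0,0,0]],[[0,0,0],[0,0,0]],[[0,0,0],[0,0,0]],[[0,0,0],[0,0,0]],[[0,0,0],[0,0,0]],[[0,0,0],[0,0,0]],[[0,0,0],[0,0,0]]]' --jaw 0.1 --grip_force 30

```text
time_s: 18.5
tool_pos: [0.4437, 0.3386, 0.0628]
orientation: [2.167, 2.274, 0.004]
ft_force: [-0.8, -0.8, 6.8]
gripper_width: 0.264
grasp_force: 30.2
```

Request:
servo_tool --motion '[[[0,0,-0.1],[0,0,0]],[[0,0,-0.12],[0,0,0]],[[0,0,-0.12],[0,0,0]],[[0,0,-0.12],[0,0,0]],[[0,0,0],[0,0,0]],[[0,0,0],[0,0,0]]]'

```text
time_s: 19.1
tool_pos: [0.4431, 0.3382, 0.1771]
orientation: [2.167, 2.274, 0.003]
ft_force: [-0.5, 0.5, -1.3]
gripper_width: 0.269
grasp_force: 29.9
```

Run:
```python
from h import *
print(st())
mv([.4665,-.156,.177])
```

```text
(19.1, array([0.4431, 0.3382, 0.1771]), [[-0.048, 0.999, 0.002], [0.999, 0.048, 0.001], [0.001, 0.002, -1.0]], array([-0.5,  0.5, -1.3]), 0.268636688327544, 29.853798151016235, array([0.63, 0.41, 1.83, 0.  , 0.9 , 0.58]))
n 10 total [-1.979 -0.002 -0.002] per row [-0.1979 -0.0002 -0.0002]
```

Request:
servo_tool --motion '[[[-0.19,0,0],[0,0,0]],[[-0.19,0,0],[0,0,0]],[[-0.19,0,0],[0,0,0]],[[-0.19,0,0],[0,0,0]],[[-0.19,0,0],[0,0,0]],[[-0.19,0,0],[0,0,0]],[[-0.19,0,0],[0,0,0]],[[-0.19,0,0],[0,0,0]]]'

```text
time_s: 19.9
tool_pos: [0.46, -0.0433, 0.1751]
orientation: [-2.166, -2.273, 0.002]
ft_force: [0.5, 0.7, -1.0]
gripper_width: 0.267
grasp_force: 29.8
```

Request:
servo_tool --motion '[[[-0.19,0,0],[0,0,0]],[[-0.16,0,0],[0,0,0]],[[-0.109,0,0],[0,0,0]],[[0,0,0],[0,0,0]],[[0,0,0],[0,0,0]],[[0,0,0],[0,0,0]]]'

```text
time_s: 20.5
tool_pos: [0.4659, -0.1552, 0.1755]
orientation: [-2.165, -2.273, 0.001]
ft_force: [-0.5, -0.2, -0.7]
gripper_width: 0.267
grasp_force: 29.8
```

Run:
```python
from h import *
print(st()); mv([.466,-.156,.081])
t,ct=cam('top')
f=lambda P:ray([P],ct,.016)[0].round(4)
o=np.array([.4576,-.2268,0]); T=R.from_euler('z',2.7,degrees=True).as_matrix()
g=cv2.cvtColor(t,cv2.COLOR_RGB2GRAY)
for y in(.085,-.085):
    u=proj([o+T@np.array([.07,y,.016])],ct)[0]; x0,y0=(u-12).astype(int)
    m=(g[y0:y0+25,x0:x0+25]<90); 
    if m.sum(): ys,xs=np.nonzero(m); print(u.round(1),'dark mean',xs.mean()+x0,ys.mean()+y0,m.sum())
save('t3',t,(225,100,400,255),4)
```

```text
(20.5, array([ 0.4659, -0.1552,  0.1755]), [[-0.049, 0.999, -0.002], [0.999, 0.049, 0.001], [0.001, -0.002, -1.0]], array([-0.5, -0.2, -0.7]), 0.2666351146578281, 29.820713996887207, array([-0.35,  0.33,  1.97,  0.  ,  0.85, -0.39]))
n 2 total [-0.004  0.001  0.378] per row [-0.0019  0.0004  0.1889]
[304.  198.3] dark mean 302.76878612716763 196.3612716763006 346
[352.6 192.1] dark mean 363.375 202.875 8
```

Run:
```python
from h import *
im,c=cam('wrist'); o=np.array([.4576,-.2268,0]); T=R.from_euler('z',2.7,degrees=True).as_matrix()
q=[o+T@np.array(v) for v in [(.07,.085,.016),(.07,-.085,.016),(-.078,0,.071),(-.095,.118,.016),(.095,.118,.016)]]
pp=proj(q,c); print(pp.round(1))
u=pp[0]; x0,y0=np.maximum(0,(u-30)).astype(int); g=cv2.GaussianBlur(cv2.cvtColor(im[y0:y0+60,x0:x0+60],cv2.COLOR_RGB2GRAY),(3,3),0)
for cc in cv2.HoughCircles(g,cv2.HOUGH_GRADIENT,1,20,param1=80,param2=8,minRadius=7,maxRadius=18)[0][:3]:
    p=cc[:2]+(x0,y0); print(p,cc[2],ray([p],c,.016)[0].round(4),q[0].round(4))
im=im.copy()
save('w6',im,k=1)
```

```text
[[313.6 161.1]
 [304.6 294.6]
 [165.1 259.9]
 [153.4 129.3]
 [340.1 129.4]]
[312.5 161.5] 10.5 [ 0.5224 -0.1391  0.016 ] [ 0.5235 -0.1386  0.016 ]
```

Carrier unmoved. Lower cap C.

Request:
servo_tool --motion '[[[-0.004,0,0.12],[0,0,0]],[[0,0,0.12],[0,0,0]],[[0,0,0.08],[0,0,0]],[[0,0,0.04],[0,0,0]],[[0,0,0.02],[0,0,0]],[[0,0,0],[0,0,0]],[[0,0,0],[0,0,0]],[[0,0,0],[0,0,0]]]'

```text
time_s: 21.4
tool_pos: [0.4674, -0.1574, 0.0822]
orientation: [2.166, 2.273, 0.001]
ft_force: [0.0, 0.4, -1.3]
gripper_width: 0.266
grasp_force: 29.9
```

Request:
servo_tool --motion '[[[0,0,0],[0,0,0]],[[0,0,0],[0,0,0]],[[0,0,0],[0,0,0]],[[0,0,0],[0,0,0]],[[0,0,0],[0,0,0]]]' --jaw 0.65

```text
time_s: 21.9
tool_pos: [0.4668, -0.1572, 0.0814]
orientation: [2.167, 2.274, 0.0]
ft_force: [-0.4, 0.6, -0.2]
gripper_width: 0.649
grasp_force: 0.0
```

Request:
servo_tool --motion '[[[0,0,-0.08],[0,0,0]],[[0,0,-0.12],[0,0,0]],[[0,0,-0.14],[0,0,0]],[[0,0,-0.14],[0,0,0]],[[0,0,0],[0,0,0]],[[0,0,0],[0,0,0]]]'

```text
time_s: 22.5
tool_pos: [0.467, -0.1573, 0.2019]
orientation: [2.166, 2.273, 0.001]
ft_force: [0.8, -0.9, -0.6]
gripper_width: 0.651
grasp_force: 0.0
```

Run:
```python
from h import *
print(st())
o=np.array([.4576,-.2268,0]); T=R.from_euler('z',2.7,degrees=True).as_matrix()
p=o+T@np.array([-.078,0,0]); print(p); mv([p[0],p[1],.20])
```

```text
(22.5, array([ 0.467 , -0.1573,  0.2019]), [[-0.048, 0.999, 0.002], [0.999, 0.048, -0.001], [-0.001, 0.002, -1.0]], array([ 0.8, -0.9, -0.6]), 0.6505655872929733, 0.0, array([-0.35,  0.29,  1.95, -0.  ,  0.9 , -0.4 ]))
[ 0.37968659 -0.2304743   0.        ]
n 3 total [-0.276 -0.363  0.007] per row [-0.0918 -0.121   0.0024]
```

Before taking the carrier, a close look at the needle from two wrist poses.

Request:
servo_tool --motion '[[[0.08,0.07,0.04],[0,0,0]],[[0.08,0.07,0.04],[0,0,0]],[[0,0,0.04],[0,0,0]],[[0,0,0],[0,0,0]],[[0,0,0],[0,0,0]],[[0,0,0],[0,0,0]]]'

```text
time_s: 23.1
tool_pos: [0.4993, -0.116, 0.1712]
orientation: [-2.168, -2.273, 0.001]
ft_force: [-0.2, -0.6, 0.2]
gripper_width: 0.647
grasp_force: 0.0
```

```bash
cat > nd.py <<'E'
from h import *
import sys
print(st()[1]); im,c=cam('wrist'); n=sys.argv[1]
np.savez('pics/%s.npz'%n,im=im,K=c[0],d=c[1],T=c[2])
pp=proj([(.606,-.025,.04),(.606,-.025,.135),(.693,-.036,.187)],c); print(pp.round(1))
x,y=np.clip((pp[0]-40).astype(int),0,[432,304]); print('crop',x,y); save(n,im,(x,y,x+80,y+80),5)
E
python3 nd.py n1
```

```text
[ 0.4993 -0.116   0.1712]
[[383.4  88.7]
 [451.3  87.6]
 [674.1 131.9]]
crop 343 48
```

Request:
servo_tool --motion '[[[-0.15,0.04,0],[0,0,0]],[[-0.15,0.04,0],[0,0,0]],[[0,0,0],[0,0,0]],[[0,0,0],[0,0,0]],[[0,0,0],[0,0,0]]]'

```text
time_s: 23.65
tool_pos: [0.5227, -0.1892, 0.1713]
orientation: [-2.167, -2.273, 0.0]
ft_force: [-0.1, 0.1, -0.9]
gripper_width: 0.651
grasp_force: 0.0
```

```bash
python3 nd.py n2; python3 -c "
import cv2,numpy as np
cv2.imwrite('pics/nn.png',np.hstack([cv2.imread('pics/n1.png'),cv2.imread('pics/n2.png')]))"
```

```text
[ 0.5227 -0.1892  0.1713]
[[369.6  -6.1]
 [436.8 -64. ]
 [671.6 -38.4]]
crop 329 0
```

View pics/nn.png

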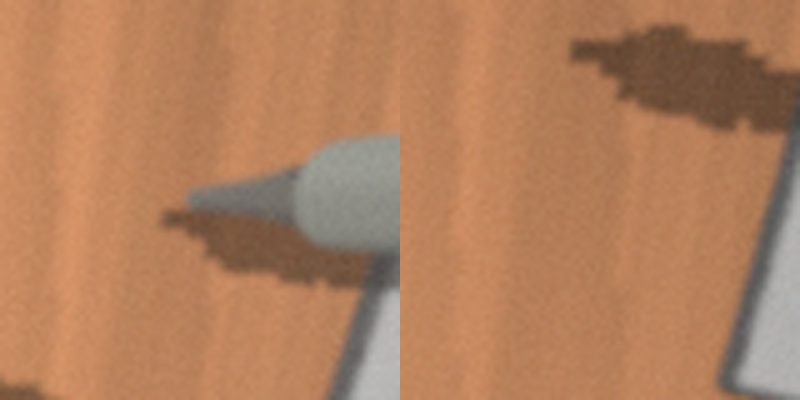

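View n1: needle tip at crop (190,198), i.e. pixel (381,87.5). View n2 shows only its shadow.

Run:
```python
from h import *
d=np.load('pics/n1.npz'); c=(d['K'],d['d'],d['T'])
n=ray([(343+190.5/5-.5,48+198.5/5-.5)],c,.04)[0]; print('needle',n.round(4))
# same camera, carrier rings seen now? 
o=np.array([.4576,-.2268,0]); T=R.from_euler('z',2.7,degrees=True).as_matrix()
for nm in('n1','n2'):
    d=np.load('pics/%s.npz'%nm); c=(d['K'],d['d'],d['T'])
    for y in(.085,-.085):
        w=o+T@np.array([.07,y,.016]); u=proj([w],c)[0]
        x0,y0=np.maximum(0,(u-30)).astype(int); g=cv2.GaussianBlur(cv2.cvtColor(d['im'][y0:y0+60,x0:x0+60],cv2.COLOR_RGB2GRAY),(3,3),0)
        h=cv2.HoughCircles(g,cv2.HOUGH_GRADIENT,1,20,param1=80,param2=8,minRadius=7,maxRadius=18) if g.size else None
        if h is not None:
            for cc in h[0][:2]: print(nm,y,cc[2],ray([cc[:2]+(x0,y0)],c,.016)[0].round(4),w.round(4))
p=o+T@np.array([-.078,0,0]); print(p); mv([p[0],p[1],.17])
```

```text
needle [ 0.6033 -0.0239  0.04  ]
n1 0.085 7.4 [ 0.5223 -0.1394  0.016 ] [ 0.5235 -0.1386  0.016 ]
n1 -0.085 11.6 [ 0.5095 -0.3243  0.016 ] [ 0.5315 -0.3084  0.016 ]
n1 -0.085 13.8 [ 0.5312 -0.3001  0.016 ] [ 0.5315 -0.3084  0.016 ]
n2 0.085 12.4 [ 0.5228 -0.1395  0.016 ] [ 0.5235 -0.1386  0.016 ]
n2 -0.085 8.2 [ 0.5277 -0.3098  0.016 ] [ 0.5315 -0.3084  0.016 ]
[ 0.37968659 -0.2304743   0.        ]
n 3 total [-0.138 -0.58   0.006] per row [-0.0461 -0.1932  0.0019]
```

Request:
servo_tool --motion '[[[-0.035,-0.145,0],[0,0,0]],[[-0.035,-0.145,0],[0,0,0]],[[-0.035,-0.145,0],[0,0,0]],[[-0.033,-0.145,0],[0,0,0]],[[0,0,0],[0,0,0]],[[0,0,0],[0,0,0]],[[0,0,0],[0,0,0]]]'

```text
time_s: 24.4
tool_pos: [0.3812, -0.2308, 0.1717]
orientation: [2.166, 2.274, 0.001]
ft_force: [0.9, 0.0, -1.1]
gripper_width: 0.647
grasp_force: 0.0
```

Run:
```python
from h import *
print(st()); im,c=cam('wrist'); im=im.copy()
o=np.array([.4576,-.2268,0]); T=R.from_euler('z',2.7,degrees=True).as_matrix()
p=o+T@np.array([-.078,0,.071]); u=proj([p],c)[0]; print(u); mv([p[0],p[1],.041])
cv2.drawMarker(im,tuple(int(round(x)) for x in u),(255,0,0),cv2.MARKER_CROSS,6,1); save('w7',im,k=1.5)
```

```text
(24.4, array([ 0.3812, -0.2308,  0.1717]), [[-0.049, 0.999, 0.001], [0.999, 0.049, -0.001], [-0.001, 0.001, -1.0]], array([ 0.9,  0. , -1.1]), 0.6468559628012913, 0.0, array([-0.57,  0.27,  2.07,  0.  ,  0.8 , -0.62]))
[255.94368347 191.39355072]
n 3 total [ 0.002 -0.007  0.522] per row [ 0.0006 -0.0024  0.1741]
```

View pics/w7.png

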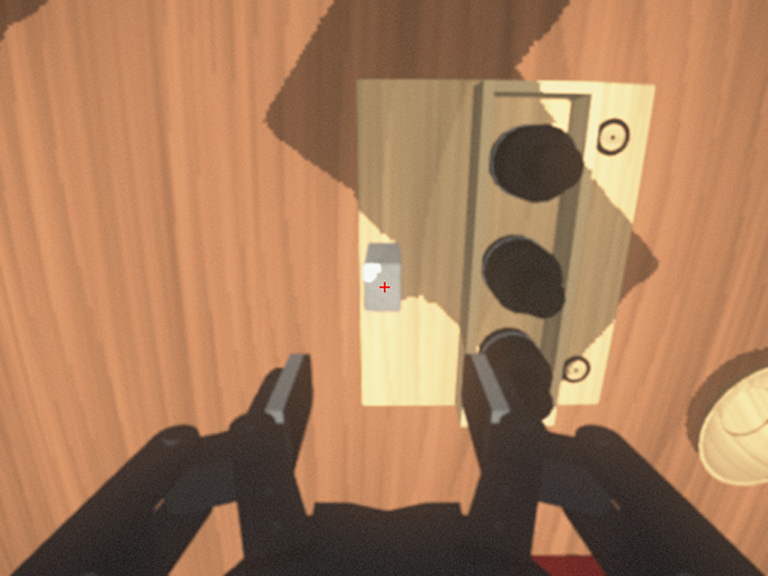

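All three caps stand in the well, and the post top at (382,286) lies between the fingers. Descend and grip the post.

Request:
servo_tool --motion '[[[0.002,-0.007,0.12],[0,0,0]],[[0,0,0.12],[0,0,0]],[[0,0,0.12],[0,0,0]],[[0,0,0.1],[0,0,0]],[[0,0,0.058],[0,0,0]],[[0,0,0],[0,0,0]],[[0,0,0],[0,0,0]]]'

```text
time_s: 25.15
tool_pos: [0.3791, -0.2303, 0.0417]
orientation: [-2.166, -2.275, 0.0]
ft_force: [0.2, -0.8, -0.4]
gripper_width: 0.654
grasp_force: 0.0
```

Request:
servo_tool --motion '[[[0,0,0],[0,0,0]],[[0,0,0],[0,0,0]],[[0,0,0],[0,0,0]],[[0,0,0],[0,0,0]],[[0,0,0],[0,0,0]],[[0,0,0],[0,0,0]],[[0,0,0],[0,0,0]],[[0,0,0],[0,0,0]]]' --jaw 0.1 --grip_force 40

```text
time_s: 25.95
tool_pos: [0.3789, -0.2308, 0.0428]
orientation: [2.167, 2.273, 0.001]
ft_force: [-1.0, 1.3, 5.7]
gripper_width: 0.253
grasp_force: 40.5
```

Run:
```python
from h import *
print(st())
s=bot.sense(); M=R.from_rotvec(s['orientation']).as_matrix()
D=np.array([.6033-.5226,-.0239+.1394,0]); 
print((M.T@D/.25).round(4), (M.T@np.array([D[0]*0,D[1],0])/.25).round(4),(M.T@np.array([D[0],0,0])/.25).round(4))
```

```text
(25.95, array([ 0.3789, -0.2308,  0.0428]), [[-0.048, 0.999, 0.001], [0.999, 0.048, -0.001], [-0.001, 0.001, -1.0]], array([-1. ,  1.3,  5.7]), 0.252825028728923, 40.545852184295654, array([-0.57,  0.53,  2.12,  0.  ,  0.48, -0.62]))
[4.460e-01 3.445e-01 1.000e-04] [ 4.615e-01  2.210e-02 -4.000e-04] [-0.0154  0.3224  0.0004]
```

Post gripped (21.5 mm). Slide slowly to bring the left ring under the needle.

Request:
servo_tool --motion '[[[0.012,0.0095,0],[0,0,0]],[[0.024,0.0185,0],[0,0,0]],[[0.03,0.0232,0],[0,0,0]],[[0.03,0.0232,0],[0,0,0]],[[0.03,0.0232,0],[0,0,0]],[[0.03,0.0232,0],[0,0,0]],[[0.03,0.0232,0],[0,0,0]],[[0.03,0.0232,0],[0,0,0]]]'

```text
time_s: 26.75
tool_pos: [0.4177, -0.1752, 0.0428]
orientation: [2.168, 2.271, -0.0]
ft_force: [-5.3, -7.9, 5.8]
gripper_width: 0.252
grasp_force: 41.1
```

Request:
servo_tool --motion '[[[0.03,0.0232,0],[0,0,0]],[[0.03,0.0232,0],[0,0,0]],[[0.03,0.0232,0],[0,0,0]],[[0.03,0.0232,0],[0,0,0]],[[0.03,0.0232,0],[0,0,0]],[[0.03,0.0232,0],[0,0,0]],[[0.024,0.0185,0],[0,0,0]],[[0.018,0.0135,0],[0,0,0]]]'

```text
time_s: 27.55
tool_pos: [0.4575, -0.1176, 0.0428]
orientation: [2.169, 2.272, -0.001]
ft_force: [-5.7, -8.0, 8.5]
gripper_width: 0.251
grasp_force: 41.3
```

Request:
servo_tool --motion '[[[0.008,0.0065,0],[0,0,0]],[[0,0,0],[0,0,0]],[[0,0,0],[0,0,0]],[[0,0,0],[0,0,0]]]'

```text
time_s: 27.95
tool_pos: [0.4591, -0.1154, 0.0428]
orientation: [2.169, 2.272, 0.0]
ft_force: [-2.9, -2.3, 6.9]
gripper_width: 0.249
grasp_force: 41.0
```

```bash
cat > rg.py <<'E'
from h import *
import sys
# expected carrier pose from the held post; show where needle/rings should be in the wrist and scene views
s=bot.sense(); M=R.from_rotvec(s['orientation']).as_matrix(); print(st()[:2],s['ft_force'],s['gripper_width'])
yaw=np.arctan2(M[1,0],M[0,0])-np.pi/2+np.radians(float(sys.argv[2]) if len(sys.argv)>2 else -.3)
o=np.array([s['tool_pos'][0],s['tool_pos'][1],0]); T=R.from_euler('z',yaw).as_matrix(); print('yaw',np.degrees(yaw))
im,c=cam('wrist'); np.savez('pics/%s.npz'%sys.argv[1],im=im,K=c[0],d=c[1],T=c[2])
q=[o+T@np.array(v) for v in [(.148,.085,.016),(.148,-.085,.016)]]+[np.array([.6033,-.0239,.04])]
print(np.round(q,4).tolist()); pp=proj(q,c); print(pp.round(1).tolist())
x,y=np.clip((pp[2]-50).astype(int),0,[412,284]); print('crop',x,y); save(sys.argv[1],im,(x,y,x+100,y+100),4)
E
python3 rg.py r1
```

```text
(27.95, array([ 0.4591, -0.1154,  0.0428])) [-2.92447793 -2.27717223  6.87554235] 0.24933318933103074
yaw 2.3556489415591106
[[0.6035, -0.0243, 0.016], [0.6105, -0.1942, 0.016], [0.6033, -0.0239, 0.04]]
[[524.2, 92.9], [455.3, 332.8], [565.0, 93.1]]
crop 412 43
```

View pics/r1.png

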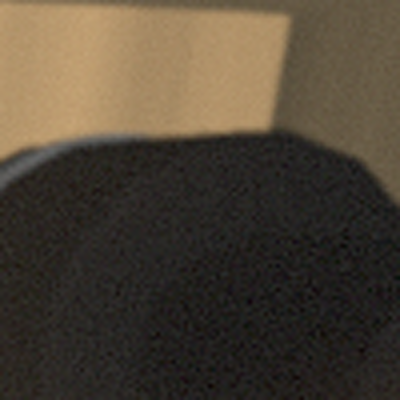

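Held-post estimate puts the left ring at (.6035,-.0243), about 0.5 mm off the needle axis. The caps hide it from this view. Release, rise and check it from the earlier viewpoint.

Request:
servo_tool --motion '[[[0,0,0],[0,0,0]],[[0,0,0],[0,0,0]],[[0,0,0],[0,0,0]],[[0,0,0],[0,0,0]],[[0,0,0],[0,0,0]],[[0,0,0],[0,0,0]]]' --jaw 0.6

```text
time_s: 28.6
tool_pos: [0.4592, -0.115, 0.0418]
orientation: [-2.167, -2.274, 0.0]
ft_force: [-0.4, -0.2, 0.4]
gripper_width: 0.6
grasp_force: 0.0
```

Request:
servo_tool --motion '[[[0,0,-0.06],[0,0,0]],[[0,0,-0.12],[0,0,0]],[[0,0,-0.16],[0,0,0]],[[0,0,-0.18],[0,0,0]],[[0,0,0],[0,0,0]],[[0,0,0],[0,0,0]]]'

```text
time_s: 29.2
tool_pos: [0.4597, -0.1151, 0.1728]
orientation: [2.166, 2.273, 0.002]
ft_force: [0.2, 0.2, -1.0]
gripper_width: 0.601
grasp_force: 0.0
```

```bash
cat > rc.py <<'E'
from h import *
import sys
print(st()); im,c=cam('wrist'); np.savez('pics/%s.npz'%sys.argv[1],im=im,K=c[0],d=c[1],T=c[2])
g=cv2.GaussianBlur(cv2.cvtColor(im,cv2.COLOR_RGB2GRAY),(3,3),0)
for e in [eval(a) for a in sys.argv[2:]]:
    u=proj([e],c)[0]; x0,y0=np.maximum(0,(u-30)).astype(int); w=g[y0:y0+60,x0:x0+60]; print('exp',u.round(1))
    h=cv2.HoughCircles(w,cv2.HOUGH_GRADIENT,1,20,param1=80,param2=8,minRadius=7,maxRadius=20) if min(w.shape)>20 else None
    if h is not None:
        for cc in h[0][:3]: p=cc[:2]+(x0,y0); print(p,cc[2],ray([p],c,.016)[0].round(4),'want',e)
print('needle px',proj([(.6033,-.0239,.04)],c).round(1))
E
python3 rc.py k1 '(.6035,-.0243,.016)' '(.6105,-.1942,.016)'; python3 -c "
from h import *
mv([.52,-.116,.215])"
```

```text
(29.2, array([ 0.4597, -0.1151,  0.1728]), [[-0.048, 0.999, 0.003], [0.999, 0.048, -0.001], [-0.001, 0.003, -1.0]], array([ 0.2,  0.2, -1. ]), 0.60063697436631, 0.0, array([-0.27,  0.31,  2.01,  0.  ,  0.82, -0.32]))
exp [408.8  91.6]
[410.5  92.5] 9.6 [ 0.6054 -0.025   0.016 ] want (0.6035, -0.0243, 0.016)
[424.5 108.5] 11.0 [ 0.6228 -0.0392  0.016 ] want (0.6035, -0.0243, 0.016)
exp [383.9 245.5]
[380.5 228.5] 19.4 [ 0.6022 -0.1726  0.016 ] want (0.6105, -0.1942, 0.016)
[383.5 258.5] 17.2 [ 0.6135 -0.2116  0.016 ] want (0.6105, -0.1942, 0.016)
needle px [[421.9  91.2]]
n 2 total [-0.016  0.244 -0.174] per row [-0.0081  0.1221 -0.0868]
```

Run:
```python
from h import *
d=np.load('pics/k1.npz'); save('k1',d['im'],(370,55,450,130),8)
```

```text
(no output)
```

View pics/k1.png

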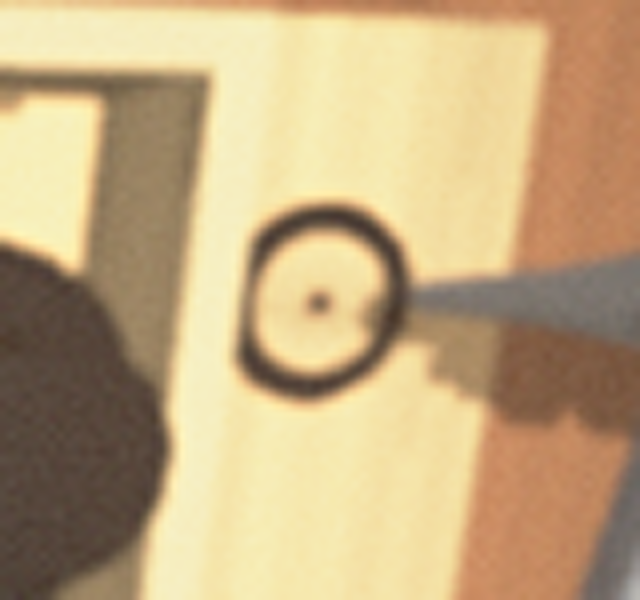

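Ring centre at crop (319,302), needle tip at (410,298). That works out to under 2 mm off, well inside the 16 mm inner circle. On to the pump.

Request:
servo_tool --motion '[[[0,0,-0.16],[0,0,0]],[[0,0,-0.16],[0,0,0]],[[0,0,0],[0,0,0]],[[0,0,0],[0,0,0]]]' --jaw 0

```text
time_s: 29.65
tool_pos: [0.4588, -0.1149, 0.2509]
orientation: [-2.167, -2.274, 0.001]
ft_force: [-1.2, -0.2, -0.5]
gripper_width: 0.002
grasp_force: 0.0
```

Run:
```python
from h import *
d=np.load('pics/k1.npz'); c=(d['K'],d['d'],d['T'])
f=lambda p:((np.array(p)+.5)/8-.5+(370,55))
print(ray([f((319,302))],c,.016),ray([f((410,298))],c,.04)); print(st()); mv([.6923,-.035,.25])
```

```text
[[ 0.60426423 -0.02491796  0.016     ]] [[ 0.6023899 -0.0244632  0.04     ]]
(29.65, array([ 0.4588, -0.1149,  0.2509]), [[-0.048, 0.999, -0.001], [0.999, 0.048, 0.0], [0.0, -0.001, -1.0]], array([-1.2, -0.2, -0.5]), 0.0023172810087701353, 0.0, array([-0.27,  0.19,  1.95, -0.  ,  1.01, -0.32]))
n 5 total [0.274 0.948 0.003] per row [0.0549 0.1896 0.0005]
```

Request:
servo_tool --motion '[[[0.045,0.158,0],[0,0,0]],[[0.046,0.158,0],[0,0,0]],[[0.046,0.158,0],[0,0,0]],[[0.046,0.158,0],[0,0,0]],[[0.046,0.158,0],[0,0,0]],[[0.045,0.158,0],[0,0,0]],[[0,0,0.02],[0,0,0]],[[0,0,0],[0,0,0]]]'

```text
time_s: 30.45
tool_pos: [0.6911, -0.0347, 0.2421]
orientation: [-2.163, -2.271, 0.007]
ft_force: [-0.1, 0.1, -0.8]
gripper_width: 0.002
grasp_force: 0.0
```

Request:
servo_tool --motion '[[[0,0,0],[0,0,0]],[[0,0,0],[0,0,0]],[[0,0,0],[0,0,0]]]'

```text
time_s: 30.75
tool_pos: [0.692, -0.0357, 0.247]
orientation: [-2.168, -2.273, 0.0]
ft_force: [0.2, 0.9, 1.1]
gripper_width: -0.004
grasp_force: 0.0
```

Run:
```python
from h import *
print(st()); mv([.6923,-.035,.201])
im,c=cam('wrist'); p=proj([(.6923,-.035,.187)],c)[0]; print(p)
g=cv2.cvtColor(im,cv2.COLOR_RGB2GRAY); x,y=p.astype(int)
m=((im.min(2)>185)).astype(np.uint8); n,l,s,ce=cv2.connectedComponentsWithStats(m[:, :])
for i in range(1,n):
    if s[i,4]>300: print(s[i],ce[i].round(1),ray([ce[i]],c,.187)[0].round(4))
save('p1',im,k=1.5)
```

```text
(30.75, array([ 0.692 , -0.0357,  0.247 ]), [[-0.047, 0.999, -0.0], [0.999, 0.047, -0.0], [-0.0, -0.0, -1.0]], array([0.2, 0.9, 1.1]), -0.0036673738472034665, 0.0, array([-0.07,  0.52,  1.46, -0.  ,  1.16, -0.12]))
n 1 total [0.003 0.002 0.184] per row [0.0027 0.0015 0.1839]
[258.29553633 209.569139  ]
[ 172    0   27   72 1135] [188.6  38.8] [0.6443 0.0761 0.187 ]
[  402     0   110   339 14013] [465.2 171.8] [8.391e-01 8.000e-04 1.870e-01]
[239 113  84  17 555] [267.4 121.6] [0.6954 0.0281 0.187 ]
[ 234  186   52   43 1111] [258.6 204.1] [ 0.6923 -0.0307  0.187 ]
[185 209  14  46 333] [192.2 228. ] [ 0.6435 -0.0523  0.187 ]
```

Aligned on the pump cap: blob centred at column 259, predicted 258. Press down in steps.

Request:
servo_tool --motion '[[[0.002,0.002,0.1],[0,0,0]],[[0,0,0.09],[0,0,0]],[[0,0,0.03],[0,0,0]],[[0,0,0.02],[0,0,0]],[[0,0,0],[0,0,0]],[[0,0,0],[0,0,0]]]'

```text
time_s: 31.4
tool_pos: [0.6924, -0.0349, 0.1884]
orientation: [-2.167, -2.273, 0.001]
ft_force: [-6.1, 0.0, 7.7]
gripper_width: -0.002
grasp_force: 3.8
```

Request:
servo_tool --motion '[[[0,0,0.012],[0,0,0]],[[0,0,0.01],[0,0,0]],[[0,0,0],[0,0,0]],[[0,0,0],[0,0,0]],[[0,0,0],[0,0,0]]]'

```text
time_s: 31.9
tool_pos: [0.6929, -0.0349, 0.1859]
orientation: [2.167, 2.273, 0.001]
ft_force: [-11.5, -0.7, 22.3]
gripper_width: 0.001
grasp_force: 11.1
```

Fully down (tip at 0.175 m, 22 N against the stop). Rise and return to the post.

Request:
servo_tool --motion '[[[0,0,-0.04],[0,0,0]],[[0,0,-0.06],[0,0,0]],[[0,0,-0.08],[0,0,0]],[[0,0,-0.1],[0,0,0]],[[0,0,0],[0,0,0]],[[0,0,0],[0,0,0]]]'

```text
time_s: 32.5
tool_pos: [0.6935, -0.0347, 0.2525]
orientation: [2.166, 2.273, 0.002]
ft_force: [0.2, 0.0, -1.3]
gripper_width: -0.002
grasp_force: 0.0
```

Run:
```python
from h import *
print(st()); mv([.4592,-.115,.25])
```

```text
(32.5, array([ 0.6935, -0.0347,  0.2525]), [[-0.048, 0.999, 0.002], [0.999, 0.048, -0.0], [-0.0, 0.002, -1.0]], array([ 0.2,  0. , -1.3]), -0.002367116090156224, 0.0, array([-0.07,  0.51,  1.46,  0.  ,  1.17, -0.12]))
n 5 total [-0.276 -0.951  0.008] per row [-0.0551 -0.1903  0.0017]
```

Request:
servo_tool --motion '[[[-0.046,-0.158,0],[0,0,0]],[[-0.046,-0.159,0],[0,0,0]],[[-0.046,-0.159,0],[0,0,0]],[[-0.046,-0.159,0],[0,0,0]],[[-0.046,-0.158,0],[0,0,0]],[[-0.046,-0.158,0],[0,0,0]],[[0,0,0.16],[0,0,0]],[[0,0,0.16],[0,0,0]]]' --jaw 0.6

```text
time_s: 33.3
tool_pos: [0.4584, -0.1156, 0.1714]
orientation: [2.167, 2.27, 0.002]
ft_force: [1.0, 0.6, 0.4]
gripper_width: 0.6
grasp_force: 0.0
```

Request:
servo_tool --motion '[[[0,0,0],[0,0,0]],[[0,0,0],[0,0,0]],[[0,0,0],[0,0,0]]]'

```text
time_s: 33.6
tool_pos: [0.46, -0.1152, 0.1726]
orientation: [2.166, 2.273, 0.001]
ft_force: [-0.1, 0.5, 0.1]
gripper_width: 0.603
grasp_force: 0.0
```

```bash
python3 rc.py k2 '(.6041,-.0247,.016)'
python3 - <<'E'
from h import *
mv([.4592,-.115,.0415])
a=np.load('pics/k1.npz')['im'].astype(int);b=np.load('pics/k2.npz')['im'].astype(int)
d=np.abs(a-b).max(2)>40; print('diff px in carrier area',d[:230,150:450].sum())
E
```

```text
(33.6, array([ 0.46  , -0.1152,  0.1726]), [[-0.048, 0.999, 0.002], [0.999, 0.048, -0.0], [-0.001, 0.002, -1.0]], array([-0.1,  0.5,  0.1]), 0.6031520061979461, 0.0, array([-0.27,  0.31,  2.01, -0.  ,  0.82, -0.32]))
exp [409.4  92.1]
[409.5  91.5] 11.8 [ 0.6041 -0.0241  0.016 ] want (0.6041, -0.0247, 0.016)
[420.5 110.5] 10.3 [ 0.619  -0.0413  0.016 ] want (0.6041, -0.0247, 0.016)
needle px [[422.   91.3]]
n 3 total [ 0.001 -0.005  0.525] per row [ 0.0005 -0.0018  0.175 ]
diff px in carrier area 66
```

Carrier unchanged (images match pixelwise). Grip the post again.

Request:
servo_tool --motion '[[[0,-0.005,0.12],[0,0,0]],[[0,0,0.12],[0,0,0]],[[0,0,0.12],[0,0,0]],[[0,0,0.1],[0,0,0]],[[0,0,0.063],[0,0,0]],[[0,0,0],[0,0,0]],[[0,0,0],[0,0,0]]]'

```text
time_s: 34.35
tool_pos: [0.4587, -0.1152, 0.0415]
orientation: [2.166, 2.274, 0.001]
ft_force: [-0.2, -0.5, 0.9]
gripper_width: 0.601
grasp_force: 0.0
```

Request:
servo_tool --motion '[[[0,0,0],[0,0,0]],[[0,0,0],[0,0,0]],[[0,0,0],[0,0,0]],[[0,0,0],[0,0,0]],[[0,0,0],[0,0,0]],[[0,0,0],[0,0,0]],[[0,0,0],[0,0,0]],[[0,0,0],[0,0,0]]]' --jaw 0.1 --grip_force 40

```text
time_s: 35.15
tool_pos: [0.4591, -0.1154, 0.0419]
orientation: [2.166, 2.272, 0.003]
ft_force: [0.8, 0.7, 8.7]
gripper_width: 0.248
grasp_force: 40.6
```

Run:
```python
from h import *
print(st())
s=bot.sense(); M=R.from_rotvec(s['orientation']).as_matrix()
y=np.radians(2.5); T=R.from_euler('z',y).as_matrix()
rl=np.array([.6042,-.0247,0]); rr=rl+T@np.array([0,-.17,0]); print('right ring',rr)
n=np.array([.6026,-.0243,0]); D=n-rr; print(D,(M.T@D/.25).round(4))
```

```text
(35.15, array([ 0.4591, -0.1154,  0.0419]), [[-0.047, 0.999, 0.003], [0.999, 0.047, -0.001], [-0.001, 0.003, -1.0]], array([0.8, 0.7, 8.7]), 0.24763251704946365, 40.56470453739166, array([-0.27,  0.56,  2.06,  0.  ,  0.52, -0.32]))
right ring [ 0.6116153 -0.1945382  0.       ]
[-0.0090153  0.1702382  0.       ] [ 6.819e-01 -3.700e-03 -6.000e-04]
```

Request:
servo_tool --motion '[[[0.015,0,0],[0,0,0]],[[0.03,0,0],[0,0,0]],[[0.04,0,0],[0,0,0]],[[0.04,0,0],[0,0,0]],[[0.04,0,0],[0,0,0]],[[0.04,0,0],[0,0,0]],[[0.04,0,0],[0,0,0]],[[0.04,0,0],[0,0,0]]]'

```text
time_s: 35.95
tool_pos: [0.4561, -0.0447, 0.0419]
orientation: [2.167, 2.27, 0.003]
ft_force: [1.3, -9.5, 7.9]
gripper_width: 0.254
grasp_force: 41.7
```

Request:
servo_tool --motion '[[[0.04,0,0],[0,0,0]],[[0.04,0,0],[0,0,0]],[[0.04,0,0],[0,0,0]],[[0.04,0,0],[0,0,0]],[[0.04,0,0],[0,0,0]],[[0.04,0,0],[0,0,0]],[[0.04,0,0],[0,0,0]],[[0.04,-0.002,0],[0,0,0]]]'

```text
time_s: 36.75
tool_pos: [0.4516, 0.0354, 0.0419]
orientation: [2.167, 2.27, 0.003]
ft_force: [1.1, -11.3, 9.4]
gripper_width: 0.249
grasp_force: 42.2
```

Request:
servo_tool --motion '[[[0.035,-0.002,0],[0,0,0]],[[0.025,0,0],[0,0,0]],[[0.015,0,0],[0,0,0]],[[0.004,0,0],[0,0,0]],[[0,0,0],[0,0,0]],[[0,0,0],[0,0,0]],[[0,0,0],[0,0,0]]]'

```text
time_s: 37.45
tool_pos: [0.4499, 0.0552, 0.0419]
orientation: [2.168, 2.271, 0.003]
ft_force: [0.7, -7.5, 11.2]
gripper_width: 0.253
grasp_force: 42.2
```

Run:
```python
from h import *
a=st(); print(a); s=bot.sense(); M=R.from_rotvec(s['orientation']).as_matrix()
d=s['tool_pos']-np.array([.4591,-.1154,.0419]); print('moved',d.round(4)); e=np.array([-.0090,.1702,0])-d; e[2]=0; print('rest tool',(M.T@e/.25).round(4))
```

```text
(37.45, array([0.4499, 0.0552, 0.0419]), [[-0.046, 0.999, 0.003], [0.999, 0.046, -0.0], [-0.0, 0.003, -1.0]], array([ 0.7, -7.5, 11.2]), 0.2529096921384597, 42.2437709569931, array([ 0.1 ,  0.54,  2.11, -0.  ,  0.49,  0.05]))
moved [-0.0092  0.1706  0.    ]
rest tool [-0.0015  0.0009  0.    ]
```

Moved as wanted, within 0.5 mm. Release, rise and verify.

Request:
servo_tool --motion '[[[0,0,0],[0,0,0]],[[0,0,0],[0,0,0]],[[0,0,0],[0,0,0]],[[0,0,0],[0,0,0]],[[0,0,0],[0,0,0]],[[0,0,0],[0,0,0]]]' --jaw 0.6

```text
time_s: 38.05
tool_pos: [0.4484, 0.0557, 0.0405]
orientation: [-2.167, -2.274, 0.0]
ft_force: [-0.9, 1.2, 0.3]
gripper_width: 0.606
grasp_force: 0.0
```

Request:
servo_tool --motion '[[[0,0,-0.06],[0,0,0]],[[0,0,-0.12],[0,0,0]],[[0,0,-0.16],[0,0,0]],[[0,0,-0.18],[0,0,0]],[[0,0,0],[0,0,0]],[[0,0,0],[0,0,0]]]'

```text
time_s: 38.65
tool_pos: [0.449, 0.0558, 0.1715]
orientation: [2.166, 2.273, 0.003]
ft_force: [-1.1, -0.3, -0.7]
gripper_width: 0.595
grasp_force: 0.0
```

```bash
python3 rc.py k3 '(.6026,-.0243,.016)' '(.595,.1457,.016)'
python3 - <<'E'
from h import *
mv([.6923,-.035,.25])
E
```

```text
(38.65, array([0.449 , 0.0558, 0.1715]), [[-0.048, 0.999, 0.003], [0.999, 0.048, 0.0], [0.0, 0.003, -1.0]], array([-1.1, -0.3, -0.7]), 0.5948849234315505, 0.0, array([ 0.1 ,  0.28,  2.06, -0.  ,  0.8 ,  0.05]))
exp [386.5 247. ]
[384.5 255.5] 15.9 [ 0.6025 -0.0357  0.016 ] want (0.6026, -0.0243, 0.016)
[414.5 262.5] 13.8 [ 0.6412 -0.0441  0.016 ] want (0.6026, -0.0243, 0.016)
exp [411.4  92.9]
[408.5  92.5] 14.3 [0.592  0.1459 0.016 ] want (0.595, 0.1457, 0.016)
needle px [[396.5 258. ]]
n 6 total [-0.409  0.958 -0.319] per row [-0.0682  0.1597 -0.0531]
```

```bash
cat > bl.py <<'E'
from h import *
import sys
# ring centre by ellipse fit of the dark ring contour, file, expected points
d=np.load('pics/%s.npz'%sys.argv[1]); c=(d['K'],d['d'],d['T']); g=cv2.cvtColor(d['im'],cv2.COLOR_RGB2GRAY)
for e in [eval(a) for a in sys.argv[2:]]:
    u=proj([e],c)[0]; x0,y0=np.maximum(0,(u-24)).astype(int); w=cv2.resize(g[y0:y0+48,x0:x0+48],None,fx=6,fy=6,interpolation=cv2.INTER_CUBIC)
    for th in (80,100,120):
        cs,hi=cv2.findContours((w<th).astype(np.uint8),cv2.RETR_CCOMP,cv2.CHAIN_APPROX_NONE)
        for k,q in enumerate(cs):
            if len(q)<150 or hi[0][k][3]<0: continue
            (x,y),(a,b),_=cv2.fitEllipse(q)
            if .75<a/b<=1: p=(np.array([x,y])+.5)/6-.5+(x0,y0); print(th,'px',p.round(1),'ax',round(a/6,1),round(b/6,1),ray([p],c,.016)[0].round(4),'exp',e)
E
python3 bl.py k1 '(.6041,-.0247,.016)'; python3 bl.py k3 '(.6026,-.0243,.016)' '(.595,.1457,.016)'
```

```text
120 px [384.9 248.9] ax 11.8 13.8 [ 0.6011 -0.0268  0.016 ] exp (0.6026, -0.0243, 0.016)
```

Request:
servo_tool --motion '[[[-0.11,0,-0.05],[0,0,0]],[[-0.15,0,0],[0,0,0]],[[-0.15,0,0],[0,0,0]],[[-0.12,0.03,0],[0,0,0]],[[-0.06,0.03,0],[0,0,0]],[[0,0,0],[0,0,0]],[[0,0,0],[0,0,0]],[[0,0,0],[0,0,0]]]'

```text
time_s: 39.5
tool_pos: [0.4698, -0.0898, 0.1824]
orientation: [-2.165, -2.274, 0.001]
ft_force: [-0.3, 1.0, 0.6]
gripper_width: 0.599
grasp_force: 0.0
```

```bash
sed -i 's/(80,100,120)/(70,90,110,130,150)/; s/len(q)<150/len(q)<120/' bl.py; python3 rc.py k4 '(.6026,-.0243,.016)'; python3 bl.py k4 '(.6026,-.0243,.016)'; python3 bl.py k3 '(.595,.1457,.016)';python3 bl.py k1 '(.6041,-.0247,.016)'
python3 - <<'E'
from h import *
mv([.6923,-.035,.25])
E
```

```text
(39.5, array([ 0.4698, -0.0898,  0.1824]), [[-0.049, 0.999, -0.002], [0.999, 0.049, 0.001], [0.001, -0.002, -1.0]], array([-0.3,  1. ,  0.6]), 0.5986587352234091, 0.0, array([-0.21,  0.3 ,  1.99,  0.  ,  0.85, -0.26]))
exp [390.  116.8]
[388.5 117.5] 7.4 [ 0.6011 -0.0251  0.016 ] want (0.6026, -0.0243, 0.016)
[418.5 110.5] 19.4 [ 0.6314 -0.0161  0.016 ] want (0.6026, -0.0243, 0.016)
[400.5 136.5] 8.2 [ 0.6176 -0.0437  0.016 ] want (0.6026, -0.0243, 0.016)
needle px [[401.7 118.6]]
90 px [388.4 117.6] ax 17.4 19.3 [ 0.601  -0.0252  0.016 ] exp (0.6026, -0.0243, 0.016)
110 px [388.4 117.6] ax 16.7 18.6 [ 0.601  -0.0252  0.016 ] exp (0.6026, -0.0243, 0.016)
130 px [388.4 117.6] ax 16.1 18.1 [ 0.601  -0.0252  0.016 ] exp (0.6026, -0.0243, 0.016)
150 px [388.4 117.6] ax 15.4 17.5 [ 0.601  -0.0252  0.016 ] exp (0.6026, -0.0243, 0.016)
150 px [411.5  93.9] ax 15.9 18.5 [0.5953 0.1448 0.016 ] exp (0.595, 0.1457, 0.016)
150 px [409.2  92.2] ax 15.7 18.9 [ 0.604  -0.0248  0.016 ] exp (0.6041, -0.0247, 0.016)
n 5 total [ 0.175  0.899 -0.271] per row [ 0.0351  0.1797 -0.0541]
```

Right ring at (.6010,-.0252), needle at (.6025,-.0244): under 2 mm off. Go pump.

Request:
servo_tool --motion '[[[0,0,-0.14],[0,0,0]],[[0,0,-0.134],[0,0,0]],[[0.035,0.18,0],[0,0,0]],[[0.035,0.18,0],[0,0,0]],[[0.035,0.18,0],[0,0,0]],[[0.035,0.18,0],[0,0,0]],[[0.035,0.179,0],[0,0,0]],[[0,0,0],[0,0,0]]]' --jaw 0

```text
time_s: 40.35
tool_pos: [0.697, -0.0336, 0.2507]
orientation: [2.163, 2.277, 0.003]
ft_force: [0.5, 0.1, 0.3]
gripper_width: -0.001
grasp_force: 0.0
```

Request:
servo_tool --motion '[[[0,0,0],[0,0,0]],[[0,0,0],[0,0,0]],[[0,0,0],[0,0,0]]]'

```text
time_s: 40.65
tool_pos: [0.6918, -0.0364, 0.2518]
orientation: [-2.167, -2.274, 0.001]
ft_force: [0.4, 0.8, -0.2]
gripper_width: 0.001
grasp_force: 0.0
```

Run:
```python
from h import *
print(st()); mv([.6923,-.035,.182])
```

```text
(40.65, array([ 0.6918, -0.0364,  0.2518]), [[-0.048, 0.999, -0.001], [0.999, 0.048, -0.0], [0.0, -0.001, -1.0]], array([ 0.4,  0.8, -0.2]), 0.0009139331023777397, 0.0, array([-0.07,  0.51,  1.46, -0.  ,  1.17, -0.12]))
n 2 total [0.005 0.003 0.279] per row [0.0027 0.0013 0.1396]
```

Request:
servo_tool --motion '[[[0.005,0.002,0.1],[0,0,0]],[[0,0,0.1],[0,0,0]],[[0,0,0.03],[0,0,0]],[[0,0,0.03],[0,0,0]],[[0,0,0.02],[0,0,0]],[[0,0,0],[0,0,0]],[[0,0,0],[0,0,0]],[[0,0,0],[0,0,0]]]'

```text
time_s: 41.45
tool_pos: [0.6924, -0.0354, 0.1859]
orientation: [-2.168, -2.274, 0.001]
ft_force: [-12.5, 0.1, 21.1]
gripper_width: 0.002
grasp_force: 10.7
```

Request:
servo_tool --motion '[[[0,0,0],[0,0,0]],[[0,0,0],[0,0,0]]]'

```text
time_s: 41.65
tool_pos: [0.6924, -0.0354, 0.1859]
orientation: [-2.168, -2.274, 0.001]
ft_force: [-12.8, -0.2, 21.4]
gripper_width: 0.002
grasp_force: 10.7
```

Fully down again (0.175 m, 21 N). Rise and go back to above the post.

Request:
servo_tool --motion '[[[0,0,-0.04],[0,0,0]],[[0,0,-0.06],[0,0,0]],[[0,0,-0.08],[0,0,0]],[[0,0,-0.1],[0,0,0]],[[0,0,0],[0,0,0]],[[0,0,0],[0,0,0]]]'

```text
time_s: 42.25
tool_pos: [0.6938, -0.0353, 0.2529]
orientation: [2.166, 2.273, 0.002]
ft_force: [-0.3, -1.4, -0.9]
gripper_width: -0.001
grasp_force: 0.0
```

Run:
```python
from h import *
print(st()); mv([.449,.0556,.25])
```

```text
(42.25, array([ 0.6938, -0.0353,  0.2529]), [[-0.048, 0.999, 0.002], [0.999, 0.048, -0.0], [-0.0, 0.002, -1.0]], array([-0.3, -1.4, -0.9]), -0.0008061451858225255, 0.0, array([-0.07,  0.51,  1.45,  0.  ,  1.17, -0.12]))
n 6 total [ 0.41  -0.961  0.009] per row [ 0.0683 -0.1601  0.0016]
```

Request:
servo_tool --motion '[[[0.068,-0.16,0],[0,0,0]],[[0.068,-0.16,0],[0,0,0]],[[0.068,-0.16,0],[0,0,0]],[[0.068,-0.16,0],[0,0,0]],[[0.068,-0.16,0],[0,0,0]],[[0.07,-0.161,0],[0,0,0]],[[0,0,0.16],[0,0,0]],[[0,0,0.162],[0,0,0]]]' --jaw 0.6

```text
time_s: 43.05
tool_pos: [0.4481, 0.0562, 0.1714]
orientation: [2.164, 2.273, 0.005]
ft_force: [-0.2, -0.1, -0.0]
gripper_width: 0.604
grasp_force: 0.0
```

Request:
servo_tool --motion '[[[0,0,0],[0,0,0]],[[0,0,0],[0,0,0]],[[0,0,0],[0,0,0]]]'

```text
time_s: 43.35
tool_pos: [0.4496, 0.0557, 0.1723]
orientation: [2.167, 2.273, 0.002]
ft_force: [0.1, 0.5, 0.2]
gripper_width: 0.598
grasp_force: 0.0
```

```bash
python3 rc.py k5 '(.595,.1457,.016)'; python3 bl.py k5 '(.5953,.1448,.016)'
python3 - <<'E'
from h import *
mv([.4488,.0556,.041])
a=np.load('pics/k3.npz')['im'].astype(int);b=np.load('pics/k5.npz')['im'].astype(int)
print('diff px',(np.abs(a-b).max(2)>40)[:230,150:450].sum())
E
```

```text
(43.35, array([0.4496, 0.0557, 0.1723]), [[-0.048, 0.999, 0.002], [0.999, 0.048, 0.0], [0.0, 0.002, -1.0]], array([0.1, 0.5, 0.2]), 0.5980252027675453, 0.0, array([ 0.1 ,  0.28,  2.05, -0.  ,  0.81,  0.05]))
exp [410.7  92.7]
[411.5  92.5] 11.0 [0.5958 0.1459 0.016 ] want (0.595, 0.1457, 0.016)
[393.5  76.5] 11.0 [0.5752 0.1594 0.016 ] want (0.595, 0.1457, 0.016)
needle px [[395.9 257.6]]
150 px [410.8  93.6] ax 15.9 18.5 [0.5953 0.1448 0.016 ] exp (0.5953, 0.1448, 0.016)
n 3 total [-0.    -0.005  0.526] per row [-1.000e-04 -1.800e-03  1.753e-01]
diff px 572
```

Carrier unchanged. Grip and slide it toward the tape: first back, clear of the needle and screwdriver, then left.

Request:
servo_tool --motion '[[[0,-0.004,0.12],[0,0,0]],[[0,0,0.12],[0,0,0]],[[0,0,0.12],[0,0,0]],[[0,0,0.1],[0,0,0]],[[0,0,0.063],[0,0,0]],[[0,0,0],[0,0,0]],[[0,0,0],[0,0,0]]]'

```text
time_s: 44.1
tool_pos: [0.4485, 0.0556, 0.0412]
orientation: [2.167, 2.273, 0.002]
ft_force: [-0.5, 0.2, 1.2]
gripper_width: 0.6
grasp_force: 0.0
```

Request:
servo_tool --motion '[[[0,0,0],[0,0,0]],[[0,0,0],[0,0,0]],[[0,0,0],[0,0,0]],[[0,0,0],[0,0,0]],[[0,0,0],[0,0,0]],[[0,0,0],[0,0,0]],[[0,0,0],[0,0,0]],[[0,0,0],[0,0,0]]]' --jaw 0.1 --grip_force 40

```text
time_s: 44.9
tool_pos: [0.4492, 0.0558, 0.0418]
orientation: [2.167, 2.271, 0.005]
ft_force: [1.5, -0.2, 7.3]
gripper_width: 0.25
grasp_force: 39.0
```

Run:
```python
from h import *
print(st()); s=bot.sense(); M=R.from_rotvec(s['orientation']).as_matrix(); p=s['tool_pos']
A=np.array([.4039,.105,p[2]])-p; B=np.array([0,.2397-.105,0]); print((M.T@A/.25).round(4),(M.T@B/.25).round(4))
```

```text
(44.9, array([0.4492, 0.0558, 0.0418]), [[-0.047, 0.999, 0.004], [0.999, 0.047, 0.001], [0.0, 0.004, -1.0]], array([ 1.5, -0.2,  7.3]), 0.24961219779502833, 39.043055176734924, array([0.1 , 0.54, 2.11, 0.  , 0.49, 0.05]))
[ 0.2052 -0.1717 -0.0006] [5.382e-01 2.520e-02 3.000e-04]
```

Request:
servo_tool --motion '[[[0.0132,-0.011,0],[0,0,0]],[[0.024,-0.02,0],[0,0,0]],[[0.028,-0.0235,0],[0,0,0]],[[0.028,-0.0235,0],[0,0,0]],[[0.028,-0.0235,0],[0,0,0]],[[0.028,-0.0235,0],[0,0,0]],[[0.028,-0.0235,0],[0,0,0]],[[0.028,-0.0232,0],[0,0,0]]]'

```text
time_s: 45.7
tool_pos: [0.405, 0.1051, 0.0418]
orientation: [2.165, 2.271, 0.007]
ft_force: [6.4, -6.4, 3.7]
gripper_width: 0.253
grasp_force: 39.2
```

Request:
servo_tool --motion '[[[0.03,0,0],[0,0,0]],[[0.035,0.002,0],[0,0,0]],[[0.04,0.002,0],[0,0,0]],[[0.04,0.002,0],[0,0,0]],[[0.04,0.002,0],[0,0,0]],[[0.04,0.002,0],[0,0,0]],[[0.04,0.002,0],[0,0,0]],[[0.04,0.002,0],[0,0,0]]]'

```text
time_s: 46.5
tool_pos: [0.4022, 0.1804, 0.0418]
orientation: [2.17, 2.271, 0.0]
ft_force: [-0.4, -15.2, 16.0]
gripper_width: 0.25
grasp_force: 46.2
```

Request:
servo_tool --motion '[[[0.04,0.002,0],[0,0,0]],[[0.04,0.002,0],[0,0,0]],[[0.04,0.002,0],[0,0,0]],[[0.04,0.002,0],[0,0,0]],[[0.035,0.001,0],[0,0,0]],[[0.025,0,0],[0,0,0]],[[0.013,0,0],[0,0,0]],[[0,0,0],[0,0,0]]]'

```text
time_s: 47.3
tool_pos: [0.4016, 0.239, 0.0418]
orientation: [2.17, 2.272, 0.001]
ft_force: [-2.4, -7.8, 12.7]
gripper_width: 0.253
grasp_force: 45.2
```

Request:
servo_tool --motion '[[[0,0,0],[0,0,0.003]],[[0,0,0],[0,0,0.006]],[[0,0,0],[0,0,0.007]],[[0,0,0],[0,0,0.007]],[[0,0,0],[0,0,0.005]],[[0,0,0],[0,0,0.002]],[[0,0,0],[0,0,0]],[[0,0,0],[0,0,0]]]'

```text
time_s: 48.1
tool_pos: [0.4027, 0.2405, 0.0417]
orientation: [2.27, 2.171, 0.005]
ft_force: [0.5, 3.1, 6.8]
gripper_width: 0.25
grasp_force: 39.3
```

Run:
```python
from h import *
print(st()); mv([.4039,.2397,.0418])
t,c=cam('top'); np.savez('pics/tf.npz',im=t)
```

```text
(48.1, array([0.4027, 0.2405, 0.0417]), [[0.045, 0.999, 0.003], [0.999, -0.045, 0.002], [0.002, 0.003, -1.0]], array([0.5, 3.1, 6.8]), 0.249891742455336, 39.31662082672119, array([ 0.51,  0.55,  2.07, -0.  ,  0.51,  0.56]))
n 1 total [-0.003  0.005 -0.   ] per row [-0.0028  0.005  -0.0002]
```

Target pose reached (tool yaw 87.4°, tape 87°). Let go, rise, and measure against the tape.

Request:
servo_tool --motion '[[[0,0,0],[0,0,0]],[[0,0,0],[0,0,0]],[[0,0,0],[0,0,0]],[[0,0,0],[0,0,0]],[[0,0,0],[0,0,0]],[[0,0,0],[0,0,0]]]' --jaw 0.6

```text
time_s: 48.75
tool_pos: [0.4014, 0.2394, 0.0402]
orientation: [-2.272, -2.169, 0.0]
ft_force: [0.2, -0.5, 0.5]
gripper_width: 0.603
grasp_force: 0.0
```

Request:
servo_tool --motion '[[[0,0,-0.06],[0,0,0]],[[0,0,-0.12],[0,0,0]],[[0,0,-0.16],[0,0,0]],[[0,0,-0.18],[0,0,0]],[[0,0,-0.18],[0,0,0]],[[0,0,-0.18],[0,0,0]],[[0,0,-0.1],[0,0,0]],[[0,0,0],[0,0,0]]]'

```text
time_s: 49.55
tool_pos: [0.4033, 0.2404, 0.2893]
orientation: [2.271, 2.168, 0.012]
ft_force: [0.1, 1.1, 0.1]
gripper_width: 0.6
grasp_force: 0.0
```

Request:
servo_tool --motion '[[[-0.19,0,0],[0,0,0]],[[-0.19,0,0],[0,0,0]],[[-0.19,0,0],[0,0,0]],[[-0.19,0,0],[0,0,0]],[[-0.19,0,0],[0,0,0]],[[-0.19,0,0],[0,0,0]],[[-0.19,0,0],[0,0,0]],[[-0.19,0,0],[0,0,0]]]'

```text
time_s: 50.35
tool_pos: [0.3827, -0.1418, 0.2844]
orientation: [-2.271, -2.169, 0.001]
ft_force: [1.5, 0.3, -0.1]
gripper_width: 0.6
grasp_force: 0.0
```

Run:
```python
from h import *
print(st()); t,c=cam('top'); t=t.copy()
np.savez('pics/tf.npz',im=t,K=c[0],d=c[1],T=c[2])
save('tf',t,(130,165,260,275),6)
```

```text
(50.35, array([ 0.3827, -0.1418,  0.2844]), [[0.046, 0.999, -0.001], [0.999, -0.046, 0.001], [0.001, -0.001, -1.0]], array([ 1.5,  0.3, -0.1]), 0.599812409558836, 0.0, array([-0.38,  0.04,  2.04,  0.  ,  1.07, -0.34]))
```

View pics/tf.png

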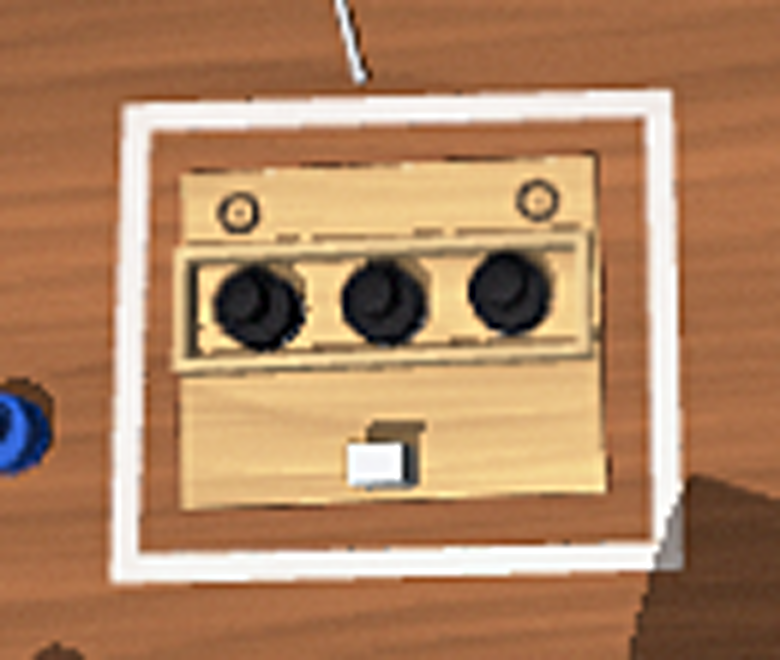

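The carrier is inside the tape with all three caps standing. Board corners read at (183,172), (597,155), (607,492), (180,508). Check squareness.

Run:
```python
from h import *
d=np.load('pics/tf.npz'); c=(d['K'],d['d'],d['T']); f=lambda P:(np.array(P,float)+.5)/6-.5+(130,165)
a=lambda v:np.degrees(np.arctan2(v[1],v[0])).round(2)
t=ray(f([(183,172),(597,155),(607,492),(180,508)]),c,.016)[:,:2]
print('board',t.mean(0).round(4),a(t[0]-t[1]),a(t[3]-t[2]),a(t[0]-t[3]),a(t[1]-t[2]))
r=ray(f([(238,213),(537,200)]),c,.016)[:,:2]; print('rings',a(r[0]-r[1]))
q=ray(f([(151,131),(644,118),(654,541),(141,552)]),c,0)[:,:2]
print('tape',q.mean(0).round(4),a(q[0]-q[1]),a(q[3]-q[2]),a(q[0]-q[3]),a(q[1]-q[2]))
```

```text
board [0.4813 0.236 ] 87.73 87.73 -2.2 -2.23
rings 87.89
tape [0.482  0.2356] 86.85 86.85 -2.87 -2.82
```

Centred within 1 mm and square to 0.8°; the robot is clear. Hand in.

```bash
python3 -c "
from h import *
print(bot.close_job())"
```

```text
the job is handed in; nothing more can be done
None
```

The job is done and handed in: all three dark caps stand in the well, each ring was set under the needle (within 2 mm) and given one full pump press, and the loaded carrier was released inside the tape, centred within 1 mm and square to 0.8°.

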